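# Refit the guard plate in a blood-separator well

### The job

Take the centrifuge bowl that was left in the machine's well and, keeping it upright, stand it in the steel tray. Then fit the guard plate into the well: tip it through the opening, which is shorter than the plate, lower it gently without dropping it, and leave it lying flat on the two ledges inside, centred so that both of its ends are tucked under the lips of the opening. Leave the other things on the table where they are.

Things in the scene. Friction and masses are not known exactly. Their poses are not given: they have to be found in the camera images.
- machine: Fixed cream machine body, 200 (x) x 300 (y) x 120 mm high, with a rectangular well in its flat top deck. Origin: centre of its underside, below the well's centre; z up. The well's opening is 124 mm (x) by 150 mm (y). At both y ends an 8 mm thick lip, 112 to 120 mm above the table, overhangs; beneath the lips the well is longer: 188 mm in y (94 mm either way), still 124 mm in x.
- well (a point): Centre of the well at the height of the ledges' tops, 46 mm above the table; axes as the machine's. A ledge lies under each lip, from 62 to 94 mm from the centre in y, over the whole 124 mm in x. The well's floor between the ledges is 6 mm lower.
- head: Tall fixed control head with dark screens, 150 (x) x 42 (y) x 110 mm high, standing on the deck just past one y end of the well (its centre 128 mm from the well's centre; at the +y or the -y end). Origin: centre of its underside, on the deck; turned as the machine. Its top is 230 mm above the table: a hand leaning towards this end would hit it.
- pumps: Low fixed block with three black pump caps, 150 x 42 x 32 mm high, on the deck at the other y end of the well, centre 128 mm from the well's centre. Origin: centre of its underside, on the deck.
- bowl: Loose grey round centrifuge bowl, 0.14 to 0.28 kg, standing upright in the well at the start. Origin: centre of its underside, z up its axis. 130 mm high; foot 54 mm in diameter, belly 64 mm up to 60 mm high, then narrowing to a plain round neck 26 mm in diameter from 84 mm to the top.
- bowl_mid (a point): Point on the bowl's axis half-way up, 65 mm above its underside.
- bowl_neck (a point): Point on the bowl's axis in the neck, 110 mm above its underside: where to grip it.
- tray: Fixed steel tray, open on top, 170 (x) x 130 (y) x 30 mm high, walls 4 mm, inner floor about 4 mm above the table. Origin: centre of its underside. A small jar stands in its +x half; the -x half is free.
- plate: Loose cream guard plate, 170 (x) x 110 (y) x 6 mm thick, 0.28 to 0.56 kg, balanced, the same either way round. Origin: centre of its underside; z square to it, towards the handle. Amid its upper face stands a flat handle 12 mm thick (in x), 50 mm wide (in y), its top 116 mm above the underside. At the start it lies on the stand, sloping 32 degrees, its +x end higher.
- plate_grip (a point): Point in the middle of the handle, 96 mm above the plate's underside, 20 mm below the handle's top: where to grip it, closing along the plate's x.
- stand: Fixed steel stand, 200 (x) x 130 mm foot, with a sloping face 90 mm wide rising 32 degrees towards its +x, and a small toe at the low end that stops the plate. The face is 25 to 130 mm above the table. Origin: centre of its underside.
- jar_mid (a point): Bystander: small white jar, 42 mm in diameter, 60 mm high, loose, standing in the tray's +x half. Point at its centre.
- tape_mid (a point): Bystander: loose roll of paper tape lying flat, 80 mm across, 24 mm high. Point at its centre.
- saline_mid (a point): Bystander: loose clear bottle, 60 mm in diameter, 150 mm high, standing. Point at its centre.
- cup_mid (a point): Bystander: loose white cup, 70 mm across, 70 mm high. Point at its centre.
- swabs_mid (a point): Bystander: loose cardboard box, 110 x 70 x 45 mm high. Point at its centre.
- rub_mid (a point): Bystander: loose white bottle, 52 mm in diameter, 110 mm high, standing. Point at its centre.
There are look-alikes about, which are no part of the job. What is shaped like the bowl but red is not meant.

How it is judged:
On the way, in this order (a step that is already met when the one before it is completed fails the run):
1. the bowl stands upright in the tray (x of bowl_mid in the frame of tray between -0.06 and 0.06 m and y of bowl_mid in the frame of tray between -0.045 and 0.045 m and z of bowl_mid in the frame of tray below 0.078 m and angle between bowl_mid's own z axis and vertical below 0.12 rad and linear speed of bowl below 0.05 m/s), for 0.2 s.
2. the plate, tilted, has its middle below the deck inside the well (angle between plate's own z axis and vertical above 0.2 rad and horizontal distance between plate and machine below 0.06 m and z of plate in the frame of machine below 0.12 m), for 0.05 s.
3. the plate lies flat on both ledges, its ends under the lips (x of plate in the frame of machine between -0.012 and 0.012 m and y of plate in the frame of machine between -0.0075 and 0.0075 m and z of plate in the frame of machine between 0.042 and 0.05 m and angle between plate's own z axis and vertical below 0.04 rad and angle between the x axis of plate and the y axis of machine, either way round below 0.08 rad), for 0.2 s.
At the end, for the whole second after the job is handed in: The bowl stands upright (within 7 degrees) on the tray's floor inside the tray; the plate lies flat (within 2.3 degrees) on both ledges, its length along the well (within 4.5 degrees), centred within 7.5 mm along the well and 12 mm across it, so that both ends are under the lips; both at rest (all of step 3 and x of bowl_mid in the frame of tray between -0.06 and 0.06 m and y of bowl_mid in the frame of tray between -0.045 and 0.045 m and z of bowl_mid in the frame of tray below 0.078 m and angle between bowl_mid's own z axis and vertical below 0.12 rad and linear speed of each of plate, bowl below 0.02 m/s); the robot touches nothing.
It fails at once if the plate is dropped into the well (faster than 0.5 m/s there) (horizontal distance between plate and machine below 0.08 m and z of plate in the frame of machine below 0.15 m and linear speed of plate above 0.5 m/s).
It fails at once if the bowl is tipped over (more than 45 degrees) (angle between bowl_mid's own z axis and vertical above 0.8 rad).
It fails at once if a bystander is moved more than 25 mm (distance of any of jar_mid, tape_mid, saline_mid, cup_mid, swabs_mid, rub_mid from where it was at the start of the episode above 0.025 m).
It also fails if it takes over 70 s, if anything falls off the work surface, if the arm or the gripper's body presses on something with over 40 N, if the wrist force passes 120 N, or if a joint passes its speed limit or range.

### The arm

A 7-joint arm with a two-finger parallel gripper is mounted at the origin on the work surface. World frame = base frame: x ahead of the robot, y to its left, z up, the work surface at z = 0. Lengths are in m, angles in rad, forces in N, time in s.
With the tool pointing down it reaches from about 0.425 to 0.875 m from the base axis. Payload 4.7 kg.
Tool frame: the origin (TCP) lies on the centre line of the jaws, within the pads' length; the fingertips stand 19 mm ahead of it and the grasp point (between the pads) is the TCP; x points along the fingers, z is the direction in which the jaws open and shut, and the axes are right-handed (so a half turn about x gives the same grasp; the last joint's range is limited). The gripper opens to 87 mm and grips with 3 to 60 N. Pads are 19 mm wide; open, the fingers measure 117 mm over their backs; the gripper's body (75 mm by 190 mm) begins 51 mm behind the grasp point.
Start: joints at [-1.222, 0.321, -0.07, 1.45, 0.023, 1.371, -0.057], TCP at [0.214, 0.614, 0.242] pointing down, gripper open.
Joint ranges: [-2.86, 2.86], [-0.3, 2.09], [-1.38, 1.24], [0.06, 2.45], [-1.56, 4.7], [0.09, 2.05], [-2.69, 2.69]. Speed limits (rad/s): [2.57, 2.57, 3.14, 3.14, 3.14, 3.14, 3.14].

### API

Orientations are given as a rotation vector (axis times angle).
In Python, from bench import get_state, get_image, camera_info, close_job gives the robot as it stands.
- The arm moves only by the tool jog_arm, never from a script. Its argument "targets" is a list of rows, each a list of 7 numbers: the turn, a rotation vector about the tool's x, y, z in degrees, then the shift along the tool's x, y, z in cm, then the finger opening in cm, from 0 to 8.7. In form: [[wx, wy, wz, tx, ty, tz, jaw], ...]. A call has 1 to 10 rows; each row shifts and turns the commanded pose from where the row before left it, along the tool's axes as they then stand; what a row does not reach is not made up. A row lasts 1/8 s, in which the tool goes at most 62.5 mm and 10.7 degrees, less where a joint would pass 70% of its speed; a pose out of reach is approached as far as the arm can. A call is refused whole if a number of a shift passes 6.25 or a number of a turn 10.7, either way. A call with a gripper value outside its range is refused whole. The fingers move at their own pace and stop on an object; "squeeze" is the grip in N (left out, the last holds). Time passes only in rows, so rows that do not move let the fingers close. It gives the time, the measured TCP pose, the force and the opening at its end, in the units of the state.
- get_state(): the state, without advancing time (a new reading comes with each control period).
- get_image(name): name is "side" or "top" or "wrist"; returns (picture, depth): 384x512x3 uint8, red, green, blue; 384x512 float32, m along the optical axis (not along the pixel's ray), 0 where there is no reading.
- camera_info(name): a dict with "intrinsics" (3x3 intrinsics, pixels), "world_from_camera" (4x4, takes a point from camera to world coordinates); the wrist camera has in their place "mount" (4x4, takes a point from camera to tool coordinates, whose origin is the TCP and whose axes are the tool frame's). Camera axes: x right, y up, looking along -z (the intrinsics and any distortion apply to the point x, -y, -z); pixel columns grow to the right and rows downward; lengths in m; the calibration is good to about 2 mm. A picture is of the moment at which its call begins: read the wrist's pose just before it. camera_info takes no time and is no camera call.
- close_job(): hands the job in, once; it reports no verdict.
The state is a dict: "time": time; "joint_positions": joint angles; "qd": joint speeds; "joint_torque": joint torques, N m; "position": TCP position; "tool_rot": TCP orientation; "ft_force": force on the tool from outside, world axes, zero at the start; "torque": the same for the moment, N m; "grip_width": opening from 0.0 (shut) to 1.0 (fully open).
Only numpy, scipy, OpenCV 4.12 (cv2) and the standard library are available. Lean on these libraries where they do the work, as an engineer would, in place of code of your own. Each camera call takes 0.05 s, during which the arm holds its last target.

## Working session

There is one attempt and no reset: what is moved stays moved. The work goes in short steps, Python scripts to look and compute and a tool call to move; the robot and the scene stay as the last step left them, time stands still between calls to the robot, and variables do not carry over. Pictures are saved under pics/ and viewed, and the job is handed in when it is done.

Besides the shell and the picture viewer there is one more tool, called after "Request:" as name(argument=value, ...) on one line, values as JSON. jog_arm: Moves the arm, as the interface text tells. Its arguments: {"type":"object","properties":{"targets":{"type":"array"},"squeeze":{"type":"number"}},"required":["targets"]}

```bash
ls; mkdir -p pics; python3 - <<'E'
from bench import *
import cv2, numpy as np
print(get_state())
for n in ("side","top","wrist"):
    p,d=get_image(n); cv2.imwrite(f"pics/{n}0.png",p[:,:,::-1]); np.save(f"pics/{n}0_d.npy",d)
    print(n,camera_info(n), d.min(), d.max())
E
```

```text
pics
{'time': 0.0, 'joint_positions': array([-1.22190904,  0.32181736, -0.07009344,  1.45167931,  0.02259599,
        1.37077977, -0.05688827]), 'qd': array([ 4.44870623e-04,  1.87125126e-04, -9.35433432e-04, -2.20178189e-03,
       -6.57527371e-05, -9.79239112e-04,  1.80999269e-03]), 'joint_torque': array([-4.45822079e-04, -4.91301155e+01, -4.04478852e-01, -3.12523699e+01,
       -6.41467050e-02,  4.37637186e-02,  1.58241860e-04]), 'position': array([0.21343923, 0.61341256, 0.24046304]), 'tool_rot': array([-0.96035488,  1.3506971 ,  0.95841439]), 'ft_force': array([-0.13956865, -0.28986693, -0.42162345]), 'torque': array([-0.04838162, -0.01127527,  0.01497394]), 'grip_width': 0.9998081077276406}
side {'intrinsics': array([[359.41280375,   0.        , 256.82744912],
       [  0.        , 359.41280375, 190.09002843],
       [  0.        ,   0.        ,   1.        ]]), 'world_from_camera': array([[ 0.90845888,  0.26483348, -0.3233662 ,  0.3095528 ],
       [-0.41781103,  0.59700449, -0.68485005, -0.58916006],
       [ 0.01167985,  0.75726407,  0.65300438,  0.68906845],
       [ 0.    
[... 355 characters left out ...]
0256386, -0.01811358],
       [ 0.00360475,  0.18569195,  0.9826014 ,  1.2815724 ],
       [ 0.        ,  0.        ,  0.        ,  1.        ]])} 0.0 2.2705941
wrist {'intrinsics': array([[295.34429266,   0.        , 257.05737618],
       [  0.        , 295.34429266, 185.06330127],
       [  0.        ,   0.        ,   1.        ]]), 'mount': array([[ 5.75350314e-04,  2.58301712e-01, -9.66064126e-01,
        -1.42768227e-01],
       [-8.29024859e-04,  9.66064077e-01,  2.58301205e-01,
         6.95881672e-02],
       [ 9.99999491e-01,  6.52277497e-04,  7.69963810e-04,
        -7.31229560e-05],
       [ 0.00000000e+00,  0.00000000e+00,  0.00000000e+00,
         1.00000000e+00]])} 0.0 1.238902
```

View pics/top0.png

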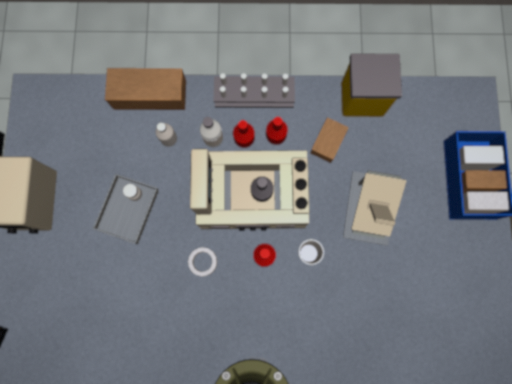

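View pics/side0.png

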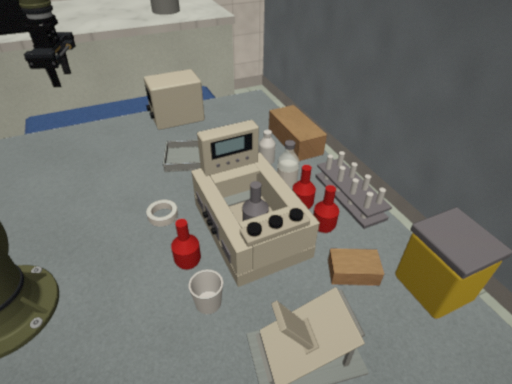

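View pics/wrist0.png

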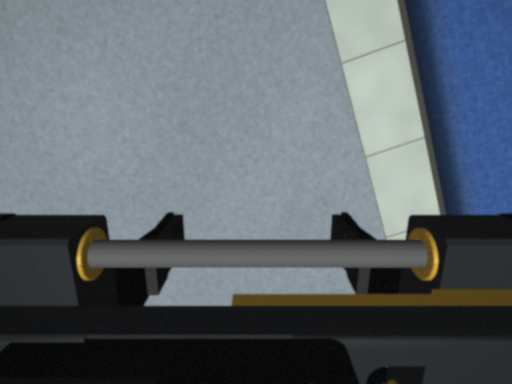

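The bowl is the grey one in the well, at about (262,188) in the top view and (255,205) in the side view. The look-alikes are the red bowls, top (244,133), (277,130) and (264,255), and the clear bottle at (211,130). The tray is at (127,209) with the jar at (132,191). The plate lies on the stand at (378,206), the head is at (200,180) and the pumps are at (301,183).

```bash
cat > h.py <<'E'
from bench import *
import cv2, numpy as np
from scipy.spatial.transform import Rotation as R
def pts(name,d,T=None):
    c=camera_info(name); K=c["intrinsics"]; T=c["world_from_camera"] if T is None else T
    v,u=np.mgrid[0:384,0:512]
    P=np.stack([(u-K[0,2])/K[0,0]*d,-(v-K[1,2])/K[1,1]*d,-d],-1)
    return P@T[:3,:3].T+T[:3,3]
def proj(name,X,T=None):
    c=camera_info(name); K=c["intrinsics"]; T=c["world_from_camera"] if T is None else T
    q=(np.atleast_2d(X)-T[:3,3])@T[:3,:3]
    return np.stack([K[0,0]*q[:,0]/-q[:,2]+K[0,2],K[1,1]*-q[:,1]/-q[:,2]+K[1,2]],-1)
def wristT(s):
    T=np.eye(4);T[:3,:3]=R.from_rotvec(s["tool_rot"]).as_matrix();T[:3,3]=s["position"]
    return T@camera_info("wrist")["mount"]
E
python3 - <<'E'
from h import *
d=np.load("pics/top0_d.npy"); P=pts("top",d)
im=cv2.imread("pics/top0.png")
for n,(u,v) in dict(bowltop=(262,182),trayfloor=(115,215),jar=(132,188),tape=(192,263),deckfront=(255,219),deckback=(255,157),head=(200,165),pump=(300,190),plate1=(370,225),plate2=(392,185),handle=(380,210),sal=(209,122),cup=(311,245),swab=(329,138),rub=(165,128),redfront=(264,255),tbl=(300,300),standfoot=(353,220)).items(): print(n,u,v,P[v,u].round(3))
# rects
def rect(mask,n):
    cs,_=cv2.findContours(mask.astype(np.uint8),0,2); c=max(cs,key=cv2.contourArea)
    m=np.zeros(mask.shape,np.uint8);cv2.drawContours(m,[c],-1,1,-1)
    q=P[(m>0)&mask][:,:2].astype(np.float32); r=cv2.minAreaRect(q*1000); print(n,len(q),r)
roi=np.zeros(d.shape,bool)
def box(u0,u1,v0,v1): b=roi.copy(); b[v0:v1,u0:u1]=1; return b
Z=P[...,2]
rect(box(180,325,140,240)&(abs(Z-.12)<.01)&(d>0),"deck")
rect(box(180,325,140,240)&(abs(Z-.23)<.01),"head")
rect(box(285,325,140,240)&(abs(Z-.155)<.01),"pump")
rect(box(90,165,170,245)&(Z>.02)&(Z<.04),"traywall")
rect(box(90,165,170,245)&(Z>.05),"jar")
rect(box(335,415,165,245)&(Z>.015),"plate+")
E
python3 -c "
import cv2
a=cv2.imread('pics/top0.png')
cv2.imwrite('pics/topc.png',cv2.resize(a[140:245,180:420],None,fx=3.3,fy=3.3,interpolation=2))
a=cv2.imread('pics/side0.png')
cv2.imwrite('pics/sidec.png',cv2.resize(a[110:290,150:350],None,fx=3.3,fy=3.3,interpolation=2))"
```

```text
bowltop 262 182 [ 0.574 -0.027  0.167]
trayfloor 115 215 [0.508 0.398 0.005]
jar 132 188 [0.576 0.335 0.066]
tape 192 263 [0.371 0.168 0.019]
deckfront 255 219 [ 0.484 -0.009  0.12 ]
deckback 255 157 [ 0.653 -0.008  0.119]
head 200 165 [0.602 0.126 0.227]
pump 300 190 [ 0.56  -0.127  0.135]
plate1 370 225 [ 0.478 -0.331  0.046]
plate2 392 185 [ 0.579 -0.377  0.115]
handle 380 210 [ 0.509 -0.339  0.123]
sal 209 122 [0.742 0.116 0.146]
cup 311 245 [ 0.425 -0.17   0.001]
swab 329 138 [ 0.732 -0.222  0.046]
rub 165 128 [0.738 0.242 0.106]
redfront 264 255 [ 0.389 -0.033  0.13 ]
tbl 300 300 [ 0.271 -0.137 -0.002]
standfoot 353 220 [ 0.492 -0.283  0.048]
deck 3980 ((572.6226806640625, -0.005279541015625), (201.2598876953125, 296.97003173828125), 0.9213572144508362)
head 1044 ((569.4852294921875, 128.57669067382812), (147.7137908935547, 42.10401916503906), 1.2338056564331055)
pump 117 ((524.9937133789062, -128.22537231445312), (29.477203369140625, 30.216798782348633), 43.29078674316406)
traywall 440 ((526.79931640625, 364.00439453125), (133.47915649414062, 169.95677185058594), 71.38402557373047)
jar 160 ((464.3875427246094, 165.915283203125), (451.7071228027344, 36.57893371582031), 58.93682098388672)
plate+ 2621 ((432.6343994140625, -242.90188598632812), (171.48358154296875, 461.5987548828125), 44.45822525024414)
```

View pics/topc.png

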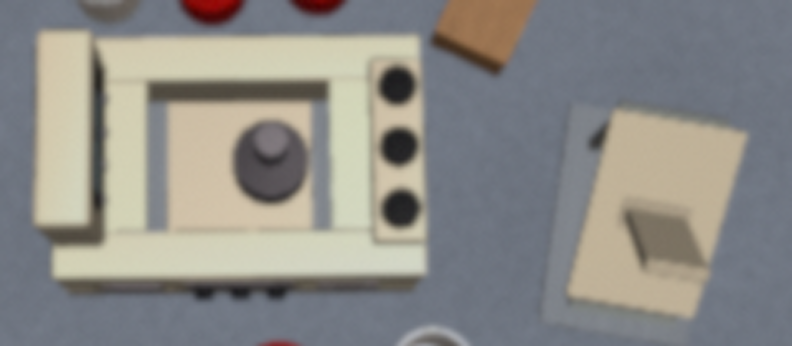

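View pics/sidec.png

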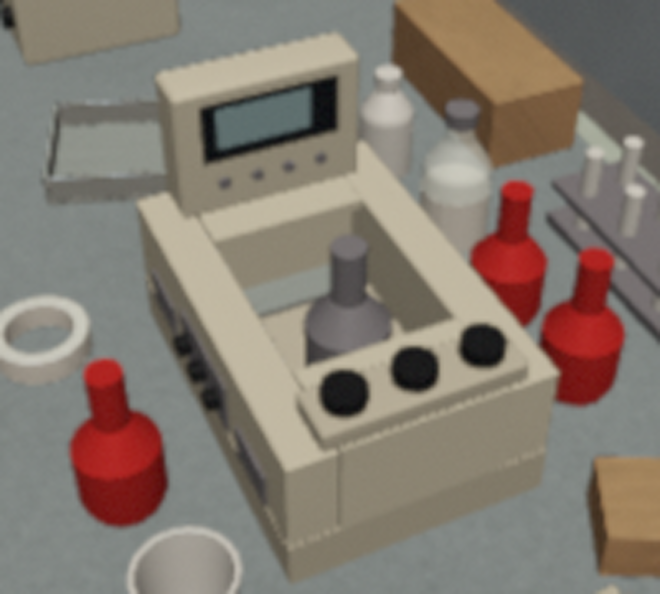

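```bash
python3 - <<'E'
from h import *
s=get_state(); print(R.from_rotvec(s["tool_rot"]).as_matrix().round(3))
d=np.load("pics/top0_d.npy"); P=pts("top",d); Z=P[...,2]
im=cv2.cvtColor(cv2.imread("pics/top0.png"),cv2.COLOR_BGR2HSV).astype(int)
def box(u0,u1,v0,v1):
    b=np.zeros(d.shape,bool); b[v0:v1,u0:u1]=1; return b
q=P[box(248,276,172,202)&(Z>.155)]; print("neck",len(q),q.mean(0),q.min(0),q.max(0))
q=P[box(345,410,168,240)]; uv=np.argwhere(box(345,410,168,240))
# plate surface ransac-like plane fit
m=(q[:,2]>.03)&(q[:,2]<.2)
best=None
rng=np.random.default_rng(0);X=q[m]
for i in range(500):
    a=X[rng.choice(len(X),3,False)]; n=np.cross(a[1]-a[0],a[2]-a[0]); 
    if np.linalg.norm(n)<1e-6: continue
    n/=np.linalg.norm(n); k=abs((X-a[0])@n)<.004
    if best is None or k.sum()>best.sum(): best=k
Y=X[best]; c=Y.mean(0); n=np.linalg.svd(Y-c)[2][2]; n*=np.sign(n[2])
print("plane n",n,"tilt",np.degrees(np.arccos(n[2])),"az low",np.degrees(np.arctan2(n[1],n[0])),len(Y))
# in-plane coordinates
ux=np.array([-n[0],-n[1],0]);ux/=np.linalg.norm(ux);ux=ux-n*(ux@n);ux/=np.linalg.norm(ux);uy=np.cross(n,ux)
ab=np.stack([(Y-c)@ux,(Y-c)@uy],1).astype(np.float32)*1000
r=cv2.minAreaRect(ab);print(r)
ctr=c+ux*r[0][0]/1000+uy*r[0][1]/1000; print("plate top centre",ctr, "ux",ux,"uy",uy)
h=X[(X-ctr)@n>.02]; hl=np.stack([(h-ctr)@ux,(h-ctr)@uy,(h-ctr)@n],1); print("handle pts local",len(h),hl.min(0),hl.max(0), np.median(hl,0))
b=(X-ctr)@n>.095; print("handle top local", ((X[b]-ctr)@np.stack([ux,uy,n]).T).mean(0), b.sum())
E
```

```text
[[-0.    -0.944  0.329]
 [-0.001  0.329  0.944]
 [-1.    -0.    -0.001]]
neck 92 [ 0.55717182 -0.02499938  0.24093711] [ 0.33218421 -0.0371137   0.15504847] [ 0.58709944 -0.01393282  1.2815724 ]
plane n [-0.51856254  0.0939614   0.84986125] tilt 31.80341842931867 az low 169.72967085476148 1884
((-5.772315979003906, -3.2008705139160156), (184.89605712890625, 110.21878814697266), 0.33199962973594666)
plate top centre [ 0.52837486 -0.34491175  0.07916872] ux [ 0.83624435 -0.15152404  0.5270065 ] uy [1.78292682e-01 9.83977499e-01 1.38777878e-17]
handle pts local 345 [-0.00450935 -0.02601694  0.02001992] [0.00884881 0.02532581 0.11443789] [0.00649124 0.00187123 0.07972816]
handle top local [0.00310714 0.00048969 0.10697268] 129
```

```bash
cat >> h.py <<'E'
def plan(p0,R0,p1,R1,N):
    """rows for N equal steps, print them"""
    p0,p1=np.array(p0),np.array(p1); rv=(R0.inv()*R1).as_rotvec()/N; rows=[]
    p=p0.copy();Rr=R0
    for i in range(1,N+1):
        tgt=p0+(p1-p0)*i/N
        t=np.round(Rr.inv().apply(tgt-p)*100,2); w=np.round(np.degrees(rv),2)
        rows.append([*w,*t]); p=p+Rr.apply(t/100); Rr=Rr*R.from_rotvec(np.radians(w))
    for r in rows: print([float(v) for v in r])
    print("end",p.round(4),"roterr deg",np.degrees((Rr.inv()*R1).magnitude()).round(2))
    return p,Rr
def toolR(zdir,xdir=(0,0,-1)):
    x=np.array(xdir,float);x/=np.linalg.norm(x);z=np.array(zdir,float);z-=x*(x@z);z/=np.linalg.norm(z)
    return R.from_matrix(np.stack([x,np.cross(z,x),z],1))
E
python3 - <<'E'
from h import *
d=np.load("pics/top0_d.npy"); P=pts("top",d); Z=P[...,2]
def box(u0,u1,v0,v1):
    b=np.zeros(d.shape,bool); b[v0:v1,u0:u1]=1; return b&(d>0)
q=P[box(248,276,172,202)&(Z>.155)&(Z<.2)]; print("neck",len(q),q.mean(0),np.median(q,0),q.min(0),q.max(0))
q=P[box(80,170,165,250)&(Z>.05)&(Z<.08)]; print("jar",q.mean(0))
for nm,b in dict(tray=box(80,170,165,250)&(Z>.02)&(Z<.04)).items():
    q=P[b]; print(nm,cv2.minAreaRect(q[:,:2].astype(np.float32)))
# opening: inside region below deck
b=box(215,297,160,216)&(Z<.112); q=P[b]
for y in (-.05,0,.05):
    k=(abs(Z-.12)<.006)&box(205,300,145,235)&(abs(P[...,1]-y)<.004); xs=np.sort(P[k][:,0]); g=np.diff(xs); i=g.argmax(); print("y",y,"gap x",xs[i],xs[i+1])
for x in (.53,.57,.6):
    k=(abs(Z-.12)<.006)&box(205,300,145,235)&(abs(P[...,0]-x)<.004); xs=np.sort(P[k][:,1]); g=np.diff(xs); i=g.argmax(); print("x",x,"gap y",xs[i],xs[i+1])
s=get_state();R0=R.from_rotvec(s["tool_rot"]);p0=s["position"]
R1=toolR((1,0.02,0)); p1=[.574,-.026,.30]
p,Rr=plan(p0,R0,[.3,.5,.30],toolR((np.cos(np.radians(55)),np.sin(np.radians(55)),0)),4)
plan(p,Rr,p1,R1,12)
E
```

```text
neck 86 [ 0.57286863 -0.02547979  0.16833464] [ 0.5732794  -0.02552122  0.16904357] [ 0.56096903 -0.0371137   0.15504847] [ 0.58709944 -0.01393282  0.17471775]
jar [0.57050313 0.3420788  0.06197279]
tray ((0.5267993807792664, 0.3640044033527374), (0.13347919285297394, 0.16995681822299957), 71.38402557373047)
y -0.05 gap x 0.5105138432968572 0.6362673050981869
y 0 gap x 0.5086466879677196 0.5766747427624412
y 0.05 gap x 0.508179838512796 0.6335671641558652
x 0.53 gap y -0.07519026115305927 0.07609434174472485
x 0.57 gap y -0.0057635961050761676 0.07677795068504381
x 0.6 gap y -0.07542354804142937 0.07751189107488934
[3.95, -0.02, 0.0, -1.48, -2.98, -1.97]
[3.95, -0.02, 0.0, -1.48, -3.1, -1.77]
[3.95, -0.02, 0.0, -1.48, -3.22, -1.54]
[3.95, -0.02, 0.0, -1.48, -3.31, -1.32]
end [0.2999 0.5    0.3   ] roterr deg 0.03
[4.49, 0.0, 0.0, 0.0, -4.38, -2.28]
[4.49, 0.0, 0.0, 0.0, -4.55, -1.93]
[4.49, 0.0, 0.0, 0.0, -4.69, -1.57]
[4.49, 0.0, 0.0, 0.01, -4.8, -1.2]
[4.49, 0.0, 0.0, -0.0, -4.87, -0.82]
[4.49, 0.0, 0.0, -0.0, -4.92, -0.44]
[4.49, 0.0, 0.0, -0.0, -4.95, -0.04]
[4.49, 0.0, 0.0, 0.0, -4.93, 0.34]
[4.49, 0.0, 0.0, 0.0, -4.89, 0.72]
[4.49, 0.0, 0.0, 0.0, -4.81, 1.1]
[4.49, 0.0, 0.0, 0.0, -4.72, 1.48]
[4.49, 0.0, 0.0, 0.01, -4.59, 1.84]
end [ 0.574 -0.026  0.3  ] roterr deg 0.02
```

Request:
jog_arm(targets=[[4,0,0,-1.5,-3,-2,8.7],[4,0,0,-1.5,-3.1,-1.8,8.7],[4,0,0,-1.5,-3.2,-1.5,8.7],[4,0,0,-1.5,-3.3,-1.3,8.7],[4.5,0,0,0,-4.4,-2.3,8.7],[4.5,0,0,0,-4.5,-1.9,8.7],[4.5,0,0,0,-4.7,-1.6,8.7],[4.5,0,0,0,-4.8,-1.2,8.7]])

```text
time: 1.15
position: [0.3911, 0.3225, 0.3018]
tool_rot: [-0.5, 1.512, 0.5]
ft_force: [0.9, 0.2, 0.7]
grip_width: 0.998
```

Request:
jog_arm(targets=[[4.5,0,0,0,-4.9,-0.8,8.7],[4.5,0,0,0,-4.9,-0.4,8.7],[4.5,0,0,0,-4.9,0,8.7],[4.5,0,0,0,-4.9,0.3,8.7],[4.5,0,0,0,-4.9,0.7,8.7],[4.5,0,0,0,-4.8,1.1,8.7],[4.5,0,0,0,-4.7,1.5,8.7],[4.5,0,0,0,-4.6,1.8,8.7],[0,0,0,0,0,0,8.7]])

```text
time: 2.28
position: [0.5714, -0.0318, 0.3016]
tool_rot: [-0.006, 1.571, 0.002]
ft_force: [-0.1, 0.2, -0.7]
grip_width: 1.0
```

```bash
python3 - <<'E'
from h import *
s=get_state(); T=wristT(s); p,d=get_image("wrist"); cv2.imwrite("pics/w1.png",p[:,:,::-1]); np.save("pics/w1_d.npy",d)
print(s["position"],s["joint_positions"].round(3), R.from_rotvec(s["tool_rot"]).as_matrix().round(3))
P=pts("wrist",d,T); Z=P[...,2]
print(proj("wrist",[.573,-.0255,.17],T))
m=(d>0)&(Z>.15)&(Z<.18)&(abs(P[...,0]-.573)<.03)&(abs(P[...,1]+.0255)<.03); q=P[m]; print(len(q),q.min(0),q.max(0),q.mean(0))
E
```

```text
[ 0.57139665 -0.03176524  0.30161779] [-0.519  0.14   0.59   1.577 -0.075  1.449  0.08 ] [[ 0.    -0.005  1.   ]
 [-0.003  1.     0.005]
 [-1.    -0.003  0.   ]]
[[258.03946559 174.89132488]]
637 [ 0.55954177 -0.03763723  0.15054767] [ 0.58491226 -0.01210716  0.17205093] [ 0.57221824 -0.02347147  0.16838658]
```

View pics/w1.png

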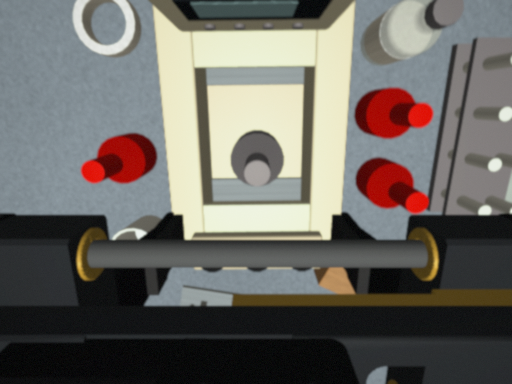

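The close view shows the grey bowl at (257,165) alone in the well. The red ones stand outside it, at (115,160), (395,110) and (395,190). Descending onto the neck.

Request:
jog_arm(targets=[[0,0,0,0,0.7,0.1,8.7],[0,0,0,3.5,0,0,8.7],[0,0,0,3.5,0,0,8.7],[0,0,0,3.5,0,0,7],[0,0,0,2.5,0,0,6],[0,0,0,2.1,0,0,5],[0,0,0,0,0,0,5]])

```text
time: 3.2
position: [0.5705, -0.0165, 0.1491]
tool_rot: [-0.013, 1.574, 0.014]
ft_force: [0.4, -0.4, -0.1]
grip_width: 0.641
```

Request:
jog_arm(targets=[[0,0,0,0,0,0,3.5],[0,0,0,0,0,0,2],[0,0,0,0,0,0,2],[0,0,0,0,0,0,2],[0,0,0,0,0,0,2]], squeeze=25)

```text
time: 3.82
position: [0.572, -0.019, 0.1512]
tool_rot: [-0.011, 1.571, 0.011]
ft_force: [-2.2, 0.8, 5.5]
grip_width: 0.283
```

Request:
jog_arm(targets=[[0,0,0,-1,0,0,2],[0,0,0,-2,0,0,2],[0,0,0,-3,0,0,2],[0,0,0,-3,0,0,2],[0,0,0,-3,0,0,2],[0,0,0,-3,0,0,2],[0,0,0,-3,0,0,2],[0,0,0,-3,0,0,2],[0,0,0,-1.5,0,0,2],[0,0,0,0,0,0,2]])

```text
time: 5.08
position: [0.5723, -0.0191, 0.3761]
tool_rot: [-0.011, 1.569, 0.011]
ft_force: [0.5, -0.4, -1.9]
grip_width: 0.285
```

```bash
python3 - <<'E'
from h import *
ps=[]
for i in range(3):
    s=get_state(); ps.append(s["position"]); p,d=get_image("side")
print(np.array(ps).round(4), s["ft_force"])
s=get_state(); T=wristT(s); w,dw=get_image("wrist")
cv2.imwrite("pics/s2.png",np.hstack([p,w])[:,:,::-1][:, ::1]); cv2.imwrite("pics/s2.png",cv2.resize(cv2.imread("pics/s2.png"),(800,300)))
print(s["position"],s["joint_positions"].round(3))
print(R.from_rotvec(s["tool_rot"]).as_matrix().round(3))
R0=R.from_rotvec(s["tool_rot"]); a=np.radians(37)
p,Rr=plan(s["position"],R0,[.489,.377,.37],toolR((np.cos(a),np.sin(a),0)),12)
E
```

```text
[[ 0.5723 -0.0191  0.3761]
 [ 0.5719 -0.019   0.3749]
 [ 0.5716 -0.0189  0.3742]] [ 0.47205212  0.34763808 -2.42081732]
[ 0.5714538  -0.01888366  0.37401809] [-0.531  0.131  0.586  1.443 -0.072  1.592  0.064]
[[-0.002 -0.014  1.   ]
 [-0.     1.     0.014]
 [-1.    -0.    -0.002]]
[-3.02, -0.01, -0.0, 0.03, 3.31, -0.64]
[-3.02, -0.01, -0.0, 0.04, 3.34, -0.46]
[-3.02, -0.01, -0.0, 0.03, 3.35, -0.29]
[-3.02, -0.01, -0.0, 0.04, 3.37, -0.11]
[-3.02, -0.01, -0.0, 0.03, 3.37, 0.06]
[-3.02, -0.01, -0.0, 0.04, 3.36, 0.25]
[-3.02, -0.01, -0.0, 0.03, 3.35, 0.42]
[-3.02, -0.01, -0.0, 0.03, 3.31, 0.59]
[-3.02, -0.01, -0.0, 0.04, 3.28, 0.77]
[-3.02, -0.01, -0.0, 0.03, 3.24, 0.95]
[-3.02, -0.01, -0.0, 0.04, 3.18, 1.11]
[-3.02, -0.01, -0.0, 0.03, 3.12, 1.28]
end [0.489 0.377 0.37 ] roterr deg 0.07
```

View pics/s2.png

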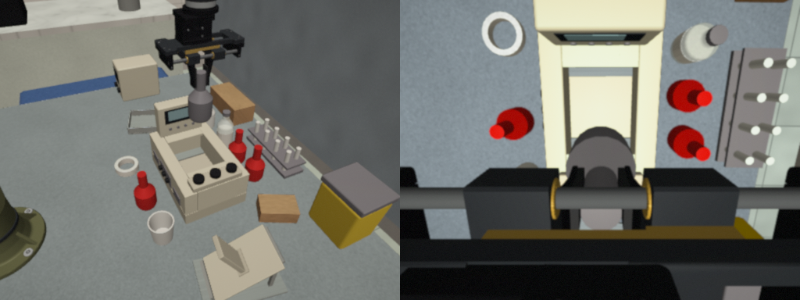

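Request:
jog_arm(targets=[[-3,0,0,0,3.3,-0.6,2],[-3,0,0,0,3.3,-0.5,2],[-3,0,0,0,3.4,-0.3,2],[-3,0,0,0,3.4,-0.1,2],[-3,0,0,0,3.4,0.1,2],[-3,0,0,0,3.4,0.2,2],[-3,0,0,0,3.3,0.4,2],[-3,0,0,0,3.3,0.6,2],[-3,0,0,0,3.3,0.8,2],[-3,0,0,0,3.2,0.9,2]])

```text
time: 6.52
position: [0.503, 0.3134, 0.3755]
tool_rot: [-0.424, 1.529, 0.424]
ft_force: [0.4, 0.3, -1.9]
grip_width: 0.283
```

Request:
jog_arm(targets=[[-3,0,0,0,3.2,1.1,2],[-3,0,0,0,3.1,1.3,2],[0,0,0,3,0,0,2],[0,0,0,3,0,0,2],[0,0,0,3,0,0,2],[0,0,0,0,0,0,2],[0,0,0,0,0,0,2]])

```text
time: 7.4
position: [0.4905, 0.3781, 0.2869]
tool_rot: [-0.503, 1.51, 0.504]
ft_force: [0.5, -0.1, -2.7]
grip_width: 0.285
```

```bash
python3 - <<'E'
from h import *
s=get_state(); print(s["position"],s["joint_positions"].round(3),s["grip_width"])
print(R.from_rotvec(s["tool_rot"]).as_matrix().round(3))
p,d=get_image("side"); t,dt=get_image("top")
cv2.imwrite("pics/s3.png",cv2.resize(p[20:200,100:300],None,fx=3,fy=3)[:,:,::-1])
cv2.imwrite("pics/t3.png",cv2.resize(t[120:300,40:240],None,fx=3,fy=3)[:,:,::-1])
b=s["position"]
print("side proj tcp",proj("side",b), "target bowl in tray", proj("side",[.489,.377,.004]), proj("top",[.489,.377,.004]))
for n,dd,im in (("side",d,p),("top",dt,t)):
    P=pts(n,dd); m=(dd>0)&(np.linalg.norm(P[...,:2]-b[:2],axis=-1)<.05)&(P[...,2]<b[2]-.03)&(P[...,2]>.08)
    q=P[m]; print(n,len(q), q.mean(0) if len(q) else "",q.min(0),q.max(0))
E
```

```text
[0.49047295 0.37811668 0.28688878] [-0.911  0.237  0.256  1.475 -0.06   1.436 -0.01 ] 0.2850343221989545
[[ 0.001 -0.6    0.8  ]
 [ 0.001  0.8    0.6  ]
 [-1.     0.     0.002]]
side proj tcp [[167.49103778  72.85463249]] target bowl in tray [[180.25072064 157.5849252 ]] [[121.82052073 221.68707367]]
side 611 [0.48871029 0.35136207 0.21958734] [0.46116658 0.33816412 0.17372716] [0.52438436 0.3839924  0.25679576]
top 315 [0.49952205 0.34978388 0.22964932] [0.47218377 0.3395792  0.18581224] [0.52708725 0.38121481 0.25608066]
```

View pics/s3.png

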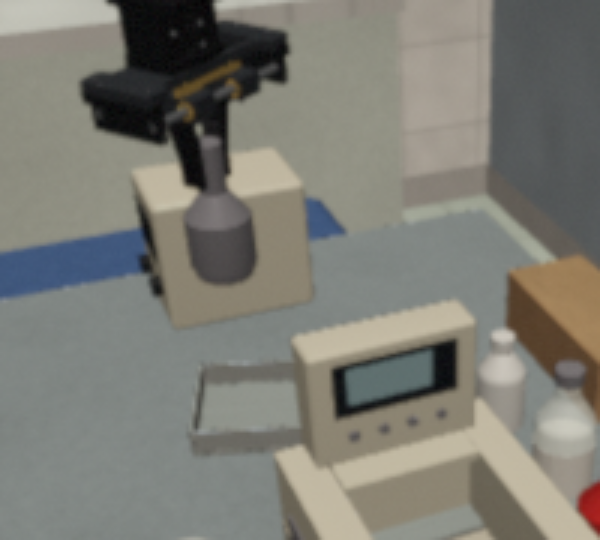

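View pics/t3.png

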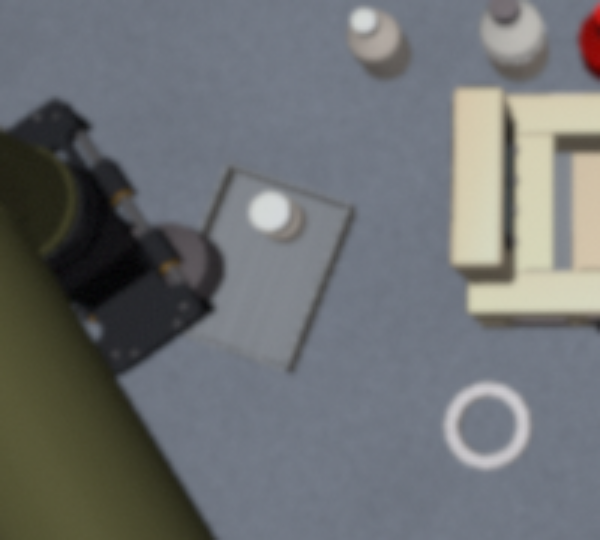

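```bash
python3 - <<'E'
from h import *
for z in (.307,.287,.177): print(z,(proj("side",[.494,.373,z])-[100,20])*3)
E
```

```text
0.307 [[204.39450219 138.33328168]]
0.287 [[207.67974612 159.92849551]]
0.177 [[224.29186489 269.12655338]]
```

Request:
jog_arm(targets=[[0,0,0,3,0.5,-0.3,2],[0,0,0,3,0,0,2],[0,0,0,3,0,0,2],[0,0,0,3,0,0,2],[0,0,0,2,0,0,2],[0,0,0,1,0,0,2],[0,0,0,0.5,0,0,2],[0,0,0,0.5,0,0,2],[0,0,0,0,0,0,2]])

```text
time: 8.62
position: [0.4848, 0.3796, 0.1258]
tool_rot: [-0.503, 1.511, 0.503]
ft_force: [-0.7, 0.2, -1.2]
grip_width: 0.283
```

Request:
jog_arm(targets=[[0,0,0,0.5,0,0,2],[0,0,0,0.3,0,0,2],[0,0,0,0,0,0,2]])

```text
time: 9.0
position: [0.4845, 0.3793, 0.1172]
tool_rot: [-0.503, 1.512, 0.503]
ft_force: [-0.2, 0.3, -2.0]
grip_width: 0.287
```

Request:
jog_arm(targets=[[0,0,0,0.2,0,0,2],[0,0,0,0.1,0,0,2],[0,0,0,0,0,0,2]])

```text
time: 9.38
position: [0.4848, 0.3795, 0.1152]
tool_rot: [-0.503, 1.511, 0.503]
ft_force: [-0.1, -1.5, 1.8]
grip_width: 0.283
```

Request:
jog_arm(targets=[[0,0,0,0.1,0,0,2],[0,0,0,0,0,0,2.8],[0,0,0,0,0,0,3.5],[0,0,0,0,0,0,5],[0,0,0,0,0,0,7],[0,0,0,0,0,0,8.5]])

```text
time: 10.12
position: [0.4847, 0.3794, 0.1135]
tool_rot: [-0.503, 1.512, 0.503]
ft_force: [0.2, 0.5, 0.5]
grip_width: 0.663
```

Request:
jog_arm(targets=[[0,0,0,-2,0,0,8.5],[0,0,0,-4,0,0,8.5],[0,0,0,-4,0,0,8.5],[0,0,0,-4,0,0,8.5],[0,0,0,-4,0,0,8.5],[0,0,0,-4,0,0,8.5],[0,0,0,-1,0,0,8.5]])

```text
time: 11.0
position: [0.4857, 0.3799, 0.3486]
tool_rot: [-0.5, 1.505, 0.505]
ft_force: [0.2, 0.8, -0.1]
grip_width: 0.975
```

```bash
python3 - <<'E'
from h import *
s=get_state(); print(s["position"],s["joint_positions"].round(3))
T=wristT(s); p,d=get_image("wrist"); q,dq=get_image("side")
P=pts("wrist",d,T); Z=P[...,2]; c=np.array([.486,.378])
m=(d>0)&(Z>.115)&(Z<.16)&(np.linalg.norm(P[...,:2]-c,axis=-1)<.04); k=P[m]; print(len(k),k.min(0),k.max(0))
m2=(d>0)&(Z>.04)&(Z<.09)&(np.linalg.norm(P[...,:2]-c,axis=-1)<.06);k2=P[m2];print("belly",k2.min(0),k2.max(0))
cv2.imwrite("pics/s4.png",cv2.resize(np.hstack([p,q]),(800,300))[:,:,::-1])
# next: go above plate
R0=R.from_rotvec(s["tool_rot"])
print(R0.as_matrix().round(3))
E
```

```text
[0.48572878 0.37989001 0.34855683] [-0.918  0.216  0.258  1.379 -0.055  1.546 -0.023]
378 [0.47583206 0.36169142 0.11553323] [0.50136602 0.38725668 0.13579358]
belly [0.45724756 0.34323471 0.04032112] [0.52024048 0.40582082 0.08989344]
[[ 0.005 -0.599  0.801]
 [ 0.005  0.801  0.599]
 [-1.     0.001  0.007]]
```

View pics/s4.png

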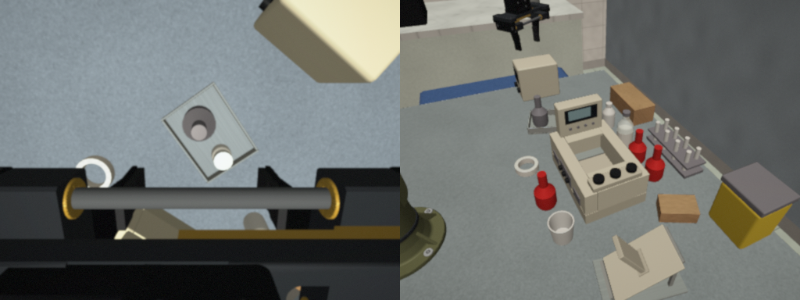

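```bash
python3 - <<'E'
from h import *
s=get_state(); R0=R.from_rotvec(s["tool_rot"]); a=np.radians(-10.3)
plan(s["position"],R0,[.45,-.34,.40],toolR((np.cos(a),np.sin(a),0)),15)
E
```

```text
[3.14, 0.01, -0.01, -0.37, -3.7, -3.06]
[3.14, 0.01, -0.01, -0.38, -3.86, -2.85]
[3.14, 0.01, -0.01, -0.37, -4.02, -2.64]
[3.14, 0.01, -0.01, -0.37, -4.15, -2.42]
[3.14, 0.01, -0.01, -0.37, -4.28, -2.18]
[3.14, 0.01, -0.01, -0.37, -4.39, -1.94]
[3.14, 0.01, -0.01, -0.36, -4.49, -1.71]
[3.14, 0.01, -0.01, -0.37, -4.57, -1.45]
[3.14, 0.01, -0.01, -0.36, -4.66, -1.2]
[3.14, 0.01, -0.01, -0.37, -4.7, -0.95]
[3.14, 0.01, -0.01, -0.36, -4.76, -0.68]
[3.14, 0.01, -0.01, -0.36, -4.78, -0.42]
[3.14, 0.01, -0.01, -0.36, -4.8, -0.16]
[3.14, 0.01, -0.01, -0.36, -4.81, 0.1]
[3.14, 0.01, -0.01, -0.36, -4.78, 0.36]
end [ 0.45   -0.3399  0.4   ] roterr deg 0.06
```

Request:
jog_arm(targets=[[3.1,0,0,-0.4,-3.7,-3.1,8.7],[3.1,0,0,-0.4,-3.9,-2.9,8.7],[3.1,0,0,-0.4,-4,-2.6,8.7],[3.1,0,0,-0.4,-4.2,-2.4,8.7],[3.1,0,0,-0.4,-4.3,-2.2,8.7],[3.1,0,0,-0.4,-4.4,-1.9,8.7],[3.1,0,0,-0.4,-4.5,-1.7,8.7],[3.1,0,0,-0.4,-4.6,-1.5,8.7],[3.1,0,0,-0.4,-4.7,-1.2,8.7],[3.1,0,0,-0.4,-4.7,-1,8.7]])

```text
time: 12.35
position: [0.4617, -0.1037, 0.3823]
tool_rot: [-0.078, 1.571, 0.079]
ft_force: [1.5, -0.4, -0.0]
grip_width: 1.003
```

Request:
jog_arm(targets=[[3.1,0,0,-0.4,-4.8,-0.7,8.7],[3.1,0,0,-0.4,-4.8,-0.4,8.7],[3.1,0,0,-0.4,-4.8,-0.2,8.7],[3.1,0,0,-0.3,-4.8,0.1,8.7],[3.1,0,0,-0.3,-4.8,0.4,8.7],[0,0,0,0,0,0,8.7],[0,0,0,0,0,0,8.7]])

```text
time: 13.22
position: [0.453, -0.3421, 0.4003]
tool_rot: [0.134, 1.569, -0.131]
ft_force: [0.2, 1.2, -0.0]
grip_width: 0.998
```

```bash
cat > plate.py <<'E'
from h import *
def platefit(P,valid,c0):
    m=valid&(np.linalg.norm(P[...,:2]-np.array(c0),axis=-1)<.15)&(P[...,2]>.025)&(P[...,2]<.24)
    X=P[m]; rng=np.random.default_rng(0);best=None
    for i in range(400):
        a=X[rng.choice(len(X),3,False)]; n=np.cross(a[1]-a[0],a[2]-a[0]); l=np.linalg.norm(n)
        if l<1e-5: continue
        n/=l
        if abs(n[2])<.6: continue
        k=abs((X-a[0])@n)<.003
        if best is None or k.sum()>best.sum(): best=k
    Y=X[best]; c=Y.mean(0); n=np.linalg.svd(Y-c,full_matrices=False)[2][2]; n*=np.sign(n[2])
    ux=np.array([-n[0],-n[1],0]);ux-=n*(ux@n);ux/=np.linalg.norm(ux);uy=np.cross(n,ux)
    ab=np.stack([(Y-c)@ux,(Y-c)@uy],1).astype(np.float32)*1000
    r=cv2.minAreaRect(ab); ctr=c+ux*r[0][0]/1000+uy*r[0][1]/1000
    L=np.stack([(X-ctr)@ux,(X-ctr)@uy,(X-ctr)@n],1)
    h=L[(L[:,2]>.03)&(abs(L[:,0])<.03)&(abs(L[:,1])<.035)]
    t=h[h[:,2]>.100]
    print("n",n.round(4),"tilt",np.degrees(np.arccos(n[2])).round(2),"az",np.degrees(np.arctan2(ux[1],ux[0])).round(2),"rect",r,len(Y))
    print("ctr top",ctr.round(4),"handle",len(h),h.min(0).round(4),h.max(0).round(4),"top",len(t),t.min(0).round(4) if len(t) else '',t.max(0).round(4) if len(t) else '')
    return ctr,ux,uy,n,h
E
python3 - <<'E'
from plate import *
s=get_state(); print(s["position"],s["joint_positions"].round(3))
T=wristT(s); p,d=get_image("wrist"); cv2.imwrite("pics/w5.png",p[:,:,::-1]); np.save("pics/w5_d.npy",d); np.save("pics/w5_T.npy",T)
platefit(pts("wrist",d,T),d>0,(.52,-.345))
d=np.load("pics/top0_d.npy"); platefit(pts("top",d),d>0,(.52,-.345))
q,d=get_image("side"); platefit(pts("side",d),d>0,(.52,-.345))
E
```

```text
[ 0.45296418 -0.34212356  0.40027535] [-0.26   0.164  1.001  1.408 -0.138  1.646  0.556]
n [-0.5185  0.0918  0.8502] tilt 31.77 az -10.04 rect ((-19.379066467285156, -5.366718292236328), (180.8469696044922, 109.93372344970703), 0.0008548814803361893) 5843
ctr top [ 0.523  -0.3444  0.0775] handle 1284 [-0.0012 -0.0245  0.0303] [0.0119 0.0252 0.1121] top 456 [-0.0012 -0.0245  0.1   ] [0.0117 0.0251 0.1121]
n [-0.5158  0.0976  0.8512] tilt 31.66 az -10.72 rect ((-7.074058532714844, -2.6507835388183594), (185.3594970703125, 110.13340759277344), 0.7085084319114685) 1650
ctr top [ 0.5282 -0.3448  0.0791] handle 322 [-0.0045 -0.0264  0.0301] [0.009  0.0251 0.1144] top 110 [-0.0045 -0.0254  0.1003] [0.0084 0.024  0.1144]
n [-0.5194  0.091   0.8497] tilt 31.83 az -9.94 rect ((-4.45538330078125, 6.711944580078125), (184.1448211669922, 111.06370544433594), 0.25654473900794983) 5098
ctr top [ 0.524  -0.3446  0.0793] handle 773 [-0.0034 -0.0254  0.0301] [0.0094 0.0263 0.1125] top 282 [-0.0034 -0.0254  0.1   ] [0.0093 0.025  0.1125]
```

View pics/w5.png

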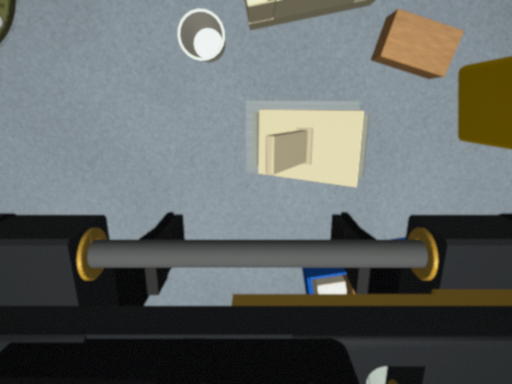

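```bash
python3 - <<'E'
from h import *
s=get_state(); R0=R.from_rotvec(s["tool_rot"])
n=np.array([-.5178,.0925,.8505]);n/=np.linalg.norm(n); g=np.array([.4814,-.3368,.157])
ux=np.array([-n[0],-n[1],0]);ux-=n*(ux@n)
R1=toolR(ux,-n)
p,Rr=plan(s["position"],R0,g+.1*n,R1,5)
plan(p,Rr,g,R1,4)
E
```

```text
[0.11, -6.35, -0.05, 3.18, 0.19, -0.52]
[0.11, -6.35, -0.05, 3.1, 0.18, -0.86]
[0.11, -6.35, -0.05, 2.98, 0.19, -1.2]
[0.11, -6.35, -0.05, 2.84, 0.19, -1.53]
[0.11, -6.35, -0.05, 2.65, 0.19, -1.83]
end [ 0.4296 -0.3275  0.242 ] roterr deg 0.03
[0.0, -0.01, -0.0, 2.5, -0.0, 0.0]
[0.0, -0.01, -0.0, 2.5, -0.0, 0.0]
[0.0, -0.01, -0.0, 2.5, -0.0, 0.0]
[0.0, -0.01, -0.0, 2.5, -0.0, 0.0]
end [ 0.4814 -0.3368  0.157 ] roterr deg 0.03
```

Request:
jog_arm(targets=[[0.1,-6.4,0,3.2,0.2,-0.5,8.7],[0.1,-6.4,0,3.1,0.2,-0.9,8.7],[0.1,-6.4,0,3,0.2,-1.2,8.7],[0.1,-6.4,0,2.8,0.2,-1.5,8.7],[0.1,-6.4,0,2.6,0.2,-1.8,8.7],[0,0,0,0,0,0,8.7],[0,0,0,0,0,0,8.7]])

```text
time: 14.2
position: [0.4326, -0.3284, 0.2519]
tool_rot: [0.092, 1.027, -0.154]
ft_force: [0.2, -0.3, 1.0]
grip_width: 1.0
```

```bash
python3 - <<'E'
from plate import *
s=get_state(); print(s["position"],s["joint_positions"].round(3)); R0=R.from_rotvec(s["tool_rot"]);print(R0.as_matrix().round(3))
T=wristT(s); p,d=get_image("wrist"); cv2.imwrite("pics/w6.png",p[:,:,::-1])
ctr,ux,uy,n,h=platefit(pts("wrist",d,T),d>0,(.52,-.345))
g=np.array([.4814,-.3368,.157]); print("delta tool cm",R0.inv().apply(g-s["position"])*100)
E
```

```text
[ 0.43264204 -0.32842281  0.25194779] [ 0.086 -0.3    0.605  2.106 -0.139  0.819  0.609]
[[ 0.508  0.171  0.844]
 [-0.085  0.985 -0.149]
 [-0.857  0.004  0.515]]
n [-0.5192  0.0908  0.8498] tilt 31.81 az -9.92 rect ((-1.20416259765625, -4.062286376953125), (179.7779998779297, 109.27191162109375), 0.004844408482313156) 12575
ctr top [ 0.5231 -0.3443  0.0778] handle 1440 [-0.03   -0.0238  0.0301] [0.0107 0.0254 0.209 ] top 1200 [-0.03   -0.0238  0.1003] [0.0105 0.0253 0.209 ]
delta tool cm [10.68656271 -0.02866363 -0.65002635]
```

View pics/w6.png

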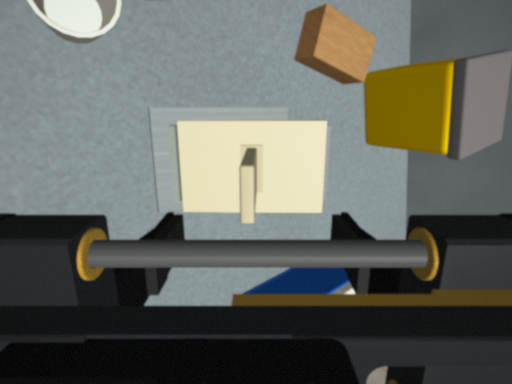

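Request:
jog_arm(targets=[[0,0,0,1.5,0,-0.6,8.7],[0,0,0,2,0,0,8.7],[0,0,0,2,0,0,8.7],[0,0,0,0,0,0,8.7]])

```text
time: 14.75
position: [0.4551, -0.3299, 0.1975]
tool_rot: [0.092, 1.033, -0.151]
ft_force: [0.6, -0.1, 1.0]
grip_width: 0.997
```

```bash
python3 - <<'E'
from h import *
s=get_state(); print(s["position"],s["joint_positions"].round(3)); R0=R.from_rotvec(s["tool_rot"]);print(R0.as_matrix().round(3))
g=np.array([.4814,-.3368,.157]); print("delta tool cm",R0.inv().apply(g-s["position"])*100)
n=np.array([-.5178,.0925,.8505]);n/=np.linalg.norm(n);ux=np.array([-n[0],-n[1],0]);ux-=n*(ux@n)
print(np.degrees((R0.inv()*toolR(ux,-n)).as_rotvec()))
E
```

```text
[ 0.45507995 -0.32990159  0.19745639] [ 0.028 -0.192  0.675  2.144 -0.242  0.702  0.702]
[[ 0.503  0.168  0.848]
 [-0.081  0.986 -0.147]
 [-0.86   0.005  0.51 ]]
delta tool cm [ 4.86117971 -0.25838176  0.26962609]
[ 0.23327288 -1.08099922 -0.48566338]
```

Request:
jog_arm(targets=[[0,-1,-0.3,1.5,-0.2,0.2,8.7],[0,0,0,0.5,0,0,8.7],[0,0,0,0,0,0,8.7]])

```text
time: 15.12
position: [0.4658, -0.3355, 0.1831]
tool_rot: [0.089, 1.013, -0.159]
ft_force: [0.4, 0.4, -0.2]
grip_width: 1.001
```

```bash
python3 - <<'E'
from h import *
s=get_state(); print(s["position"],s["joint_positions"].round(3)); R0=R.from_rotvec(s["tool_rot"])
g=np.array([.4814,-.3368,.157]); print("delta tool cm",R0.inv().apply(g-s["position"])*100)
p,d=get_image("wrist"); cv2.imwrite("pics/w7.png",p[:,:,::-1])
P=pts("wrist",d,camera_info("wrist")["mount"])
# handle points in tool frame: ahead of TCP
m=(d>0)&(P[...,0]>-.0)&(P[...,0]<.07)&(abs(P[...,2])<.03)&(abs(P[...,1])<.045); q=P[m]; print(len(q),q.min(0),q.max(0))
m2=(d>0)&(abs(P[...,2])<.03)&(abs(P[...,1])<.045)&(P[...,0]>.07)&(P[...,0]<.2); print(np.percentile(P[m2][:,0],[5,50,95]))
E
```

```text
[ 0.46579986 -0.33545043  0.18311546] [ 0.007 -0.153  0.707  2.156 -0.309  0.646  0.761]
delta tool cm [ 3.0414975   0.13652066 -0.05181249]
1543 [ 0.00829862 -0.02308975 -0.00789411] [0.06978754 0.02688625 0.0041611 ]
[0.11549283 0.12005127 0.12125165]
```

View pics/w7.png

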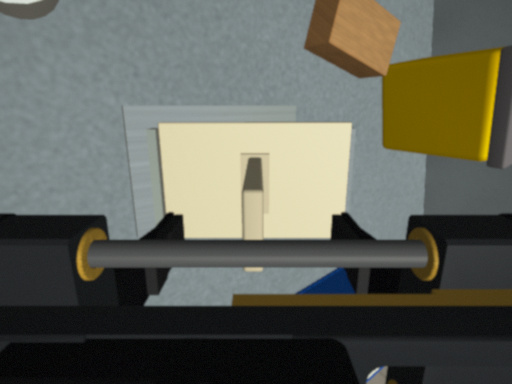

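Request:
jog_arm(targets=[[0,0,0,1,0.1,-0.1,8.7],[0,0,0,1,0.1,-0.1,8.7],[0,0,0,1,0,0,7],[0,0,0,0,0,0,5],[0,0,0,0,0,0,3],[0,0,0,0,0,0,1],[0,0,0,0,0,0,0.6],[0,0,0,0,0,0,0.6],[0,0,0,0,0,0,0.6]], squeeze=45)

```text
time: 16.3
position: [0.4796, -0.3364, 0.1564]
tool_rot: [0.09, 1.012, -0.16]
ft_force: [0.1, 1.3, 0.3]
grip_width: 0.282
```

```bash
python3 - <<'E'
from h import *
s=get_state(); print(s["position"],s["joint_positions"].round(3),s["grip_width"],s["ft_force"]); R0=R.from_rotvec(s["tool_rot"]);print(R0.as_matrix().round(3))
E
```

```text
[ 0.47964915 -0.33638965  0.15642141] [-0.026 -0.079  0.745  2.165 -0.418  0.593  0.851] 0.28205365592842735 [0.10653597 1.26982766 0.25909364]
[[ 0.52   0.175  0.836]
 [-0.092  0.985 -0.149]
 [-0.849  0.001  0.528]]
```

Request:
jog_arm(targets=[[0,0,0,0,0,0,0.6],[0,0,0,0,0,0,0.6],[0,0,0,0,0,0,0.6]])

```text
time: 16.68
position: [0.4796, -0.3364, 0.1564]
tool_rot: [0.09, 1.012, -0.16]
ft_force: [-1.3, 1.1, -0.6]
grip_width: 0.136
```

Request:
jog_arm(targets=[[0,0,0,-0.8,0,0.5,0.6],[0,0,0,-1.7,0,1.1,0.6],[0,0,0,-2,0,1.5,0.6],[0,0,0,-2,0,1.6,0.6],[0,0,0,-2,0,1.6,0.6],[0,0,0,0,0,0,0.6]])

```text
time: 17.42
position: [0.4888, -0.3387, 0.2639]
tool_rot: [0.088, 1.009, -0.161]
ft_force: [1.0, 0.2, -3.5]
grip_width: 0.136
```

```bash
python3 - <<'E'
from h import *
s=get_state(); print(s["position"],s["joint_positions"].round(3),s["grip_width"],s["ft_force"],s["torque"]); R0=R.from_rotvec(s["tool_rot"]);print(R0.as_matrix().round(3))
q,d=get_image("side"); cv2.imwrite("pics/s8.png",q[:,:,::-1])
E
```

```text
[ 0.48879831 -0.33865596  0.26389091] [ 0.013 -0.191  0.643  2.017 -0.201  0.791  0.607] 0.1359626993140922 [ 0.95251451  0.2421773  -3.5033854 ] [ 0.17356999  1.21969753 -0.01164298]
[[ 0.522  0.175  0.835]
 [-0.093  0.985 -0.148]
 [-0.848 -0.001  0.53 ]]
```

View pics/s8.png

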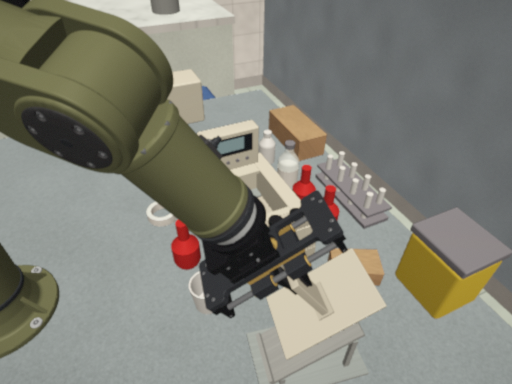

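```bash
cat > path2d.py <<'E'
import numpy as np
obs=[(-150,-94,0,120),(-150,-75,112,120),(94,150,0,120),(75,150,112,120),(-94,-62,0,46),(62,94,0,46),(-94,94,0,40),(-149,-107,120,152),(107,149,120,230)]
names="wallL lipL wallR lipR ledgeL ledgeR floor pumps head".split()
def seg(a,b,n=60): t=np.linspace(0,1,n)[:,None]; return np.array(a)*(1-t)+np.array(b)*t
def rect(x0,x1,z0,z1): return np.vstack([seg((x0,z0),(x1,z0)),seg((x1,z0),(x1,z1)),seg((x1,z1),(x0,z1)),seg((x0,z1),(x0,z0))])
parts={"plate":rect(-85,85,0,6),"handle":rect(-6,6,6,116),"finger":rect(-21,21,77,147),"body":rect(-95,95,147,300)}
def clr(y,z,th):
    c,s=np.cos(np.radians(th)),np.sin(np.radians(th)); out=(1e9,"")
    for k,q in parts.items():
        Y=y+q[:,0]*c-q[:,1]*s; Z=z+q[:,0]*s+q[:,1]*c
        for nm,(a,b,d,e) in zip(names,obs):
            dx=np.maximum(a-Y,Y-b); dz=np.maximum(d-Z,Z-e)
            D=np.where((dx>0)&(dz>0),np.hypot(dx,dz),np.maximum(dx,dz)).min()
            if D<out[0]: out=(D,k+"-"+nm)
    return out
if __name__=="__main__":
    W=[(0,240,38),(2,145,38),(-3,122,32),(-6,108,28),(-9,92,22),(-9,80,17),(-7,68,11),(-3,58,5),(0,50,0),(0,46,0)]
    for a,b in zip(W[:-1],W[1:]):
        for t in np.linspace(0,1,5)[:-1]:
            p=np.array(a)*(1-t)+np.array(b)*t; print(p.round(1),clr(*p))
E
python3 path2d.py
python3 - <<'E'
from path2d import *
# best y, z for each theta: maximize clearance
for th in (40,38,36,34,32,30,28,26,24,22,20,18,16,14,12,10,8,6,4,2,0):
    best=sorted([(min(clr(y,z,th)[0],99),y,z) for y in range(-14,15,1) for z in range(48,150,3)],reverse=True)[0]
    lo=[z for z in range(48,150,2) if max(clr(y,z,th)[0] for y in range(-14,15,1))>4]
    print(th,best,lo)
E
```

```text
[  0. 240.  38.] (np.float64(53.60773004914384), 'plate-pumps')
[  0.5 216.2  38. ] (np.float64(40.41294967523822), 'plate-pumps')
[  1.  192.5  38. ] (np.float64(22.093514433254253), 'plate-lipL')
[  1.5 168.8  38. ] (np.float64(5.936937686565859), 'plate-lipL')
[  2. 145.  38.] (np.float64(15.442610658702058), 'plate-lipL')
[  0.8 139.2  36.5] (np.float64(17.168904268974934), 'plate-lipL')
[ -0.5 133.5  35. ] (np.float64(19.120026565937454), 'plate-lipL')
[ -1.8 127.8  33.5] (np.float64(18.058083212418353), 'plate-wallL')
[ -3. 122.  32.] (np.float64(15.736396241304561), 'plate-wallL')
[ -3.8 118.5  31. ] (np.float64(14.300550990860131), 'plate-wallL')
[ -4.5 115.   30. ] (np.float64(12.887840678322704), 'plate-wallL')
[ -5.2 111.5  29. ] (np.float64(11.49846717167334), 'plate-wallL')
[ -6. 108.  28.] (np.float64(10.132625230275863), 'plate-wallL')
[ -6.8 104.   26.5] (np.float64(8.503392385169008), 'plate-wallL')
[ -7.5 100.   25. ] (np.float64(6.928128531440564), 'plate-wallL')
[-8.2 96.  23.5] (np.float64(5.407399263712975), 'plate-wallL')
[-9. 92. 22.] (np.float64(3.94173280132
[... 4353 characters left out ...]
, 76, 78, 80, 82, 84, 86, 88, 90, 92, 126, 128, 130, 132, 134, 136, 138, 140, 142, 144, 146, 148]
4 (np.float64(21.070699731749357), 1, 147) [56, 58, 60, 62, 64, 66, 68, 70, 72, 74, 76, 78, 80, 82, 84, 86, 88, 90, 92, 94, 96, 124, 126, 128, 130, 132, 134, 136, 138, 140, 142, 144, 146, 148]
2 (np.float64(21.84238272316186), 0, 147) [54, 56, 58, 60, 62, 64, 66, 68, 70, 72, 74, 76, 78, 80, 82, 84, 86, 88, 90, 92, 94, 96, 98, 122, 124, 126, 128, 130, 132, 134, 136, 138, 140, 142, 144, 146, 148]
0 (np.float64(21.999999999999986), 0, 147) [52, 54, 56, 58, 60, 62, 64, 66, 68, 70, 72, 74, 76, 78, 80, 82, 84, 86, 88, 90, 92, 94, 96, 98, 100, 126, 128, 130, 132, 134, 136, 138, 140, 142, 144, 146, 148]
```

```bash
python3 - <<'E'
from path2d import *
for th in (26,24,22,21,20,19,18,17,16,14,12,8):
    r=[]
    for z in range(58,102,3):
        b=max((clr(y,z,th)[0],y) for y in np.arange(-13,3,.5)); r.append(f"{z}:{b[0]:.1f}@{b[1]:.1f}")
    print(th,*r)
E
```

```text
26 58:-14.9@-10.5 61:-14.7@-5.5 64:-14.2@-11.5 67:-12.4@-13.0 70:-9.8@-13.0 73:-7.7@-12.5 76:-6.0@-12.0 79:-4.3@2.5 82:-1.3@2.0 85:1.7@-0.5 88:4.7@-1.5 91:7.7@-2.5 94:10.7@-3.0 97:13.0@-2.0 100:14.9@0.0
24 58:-14.7@-9.5 61:-13.9@-13.0 64:-11.9@-12.5 67:-10.1@-12.0 70:-8.2@-11.0 73:-6.0@-13.0 76:-3.4@-13.0 79:-1.6@-1.5 82:1.4@-4.5 85:4.4@-7.5 88:5.9@-8.0 91:6.9@-7.0 94:8.9@-5.0 97:10.8@-3.0 100:12.7@-1.0
22 58:-14.4@-11.5 61:-12.5@-11.0 64:-10.2@-13.0 67:-7.6@-13.0 70:-5.7@-12.5 73:-3.8@-11.5 76:-1.8@2.5 79:1.2@-5.0 82:4.2@-8.0 85:4.4@-8.5 88:4.4@-8.5 91:4.9@-8.0 94:6.4@-6.5 97:8.4@-4.5 100:10.4@-2.5
21 58:-13.3@-12.5 61:-11.3@-11.5 64:-9.4@-11.0 67:-7.0@-13.0 70:-4.4@-13.0 73:-2.4@-12.5 76:-0.5@2.5 79:2.5@-6.5 82:4.0@-8.5 85:4.0@-8.5 88:4.0@-8.5 91:4.0@-8.5 94:5.2@-7.0 97:7.2@-5.0 100:9.3@-3.0
20 58:-12.1@-13.0 61:-10.1@-12.5 64:-8.1@-11.5 67:-6.1@-11.0 70:-3.8@-13.0 73:-1.1@-13.0 76:0.9@2.5 79:3.9@-8.0 82:3.6@-8.5 85:3.6@-8.5 88:3.6@-8.5 91:3.6@-8.5 94:4.1@-8.0 97:6.1@-5.5 100:8.2@-3.5
19 58:-11.5@-13.0 61:-8.9@-13.0 64:-6.9@-12.5 67:-4.8@-12.0 70:-2.7@-11.0 73:-0.7@2.5 76:2.3@2.5 7
[... 504 characters left out ...]
-12.0 64:-3.8@-11.5 67:-1.6@-11.0 70:0.6@2.5 73:3.6@2.5 76:6.6@2.5 79:4.1@-6.5 82:2.6@-8.0 85:2.2@-8.0 88:1.9@-8.5 91:1.8@-8.5 94:1.8@-8.5 97:1.8@-8.5 100:3.4@-7.0
14 58:-6.5@-11.0 61:-4.1@-13.0 64:-1.9@-10.0 67:0.4@2.5 70:3.4@2.5 73:6.4@2.5 76:9.4@2.0 79:6.6@2.5 82:3.6@2.5 85:2.1@-8.0 88:1.6@-8.5 91:1.1@-8.5 94:1.1@-9.0 97:1.1@-9.0 100:1.2@-8.5
12 58:-3.9@-13.0 61:-2.1@-9.0 64:0.3@2.5 67:3.3@2.5 70:6.3@2.5 73:9.3@1.5 76:10.1@0.5 79:9.5@1.0 82:6.5@2.5 85:3.5@2.5 88:1.2@-8.0 91:1.0@-8.5 94:0.6@-9.0 97:0.6@-9.0 100:0.6@-9.0
8 58:0.2@2.5 61:3.2@2.5 64:6.2@2.5 67:9.2@0.5 70:9.3@0.5 73:9.3@0.5 76:9.3@0.5 79:9.3@0.5 82:9.3@0.5 85:9.2@0.5 88:6.2@2.5 91:3.2@2.5 94:0.3@-8.5 97:-0.0@-9.0 100:-0.1@-9.0
```

```bash
cat >> h.py <<'E'
M=np.array([.5722,.0007]); YAW=np.radians(1.2); MY=np.array([-np.sin(YAW),np.cos(YAW),0])
OFF=np.array([.096,0,0]) # plate origin in tool frame
def pose(y,z,th,x=0.):
    t=np.radians(th); u=MY*np.cos(t)+np.array([0,0,np.sin(t)]); n=-MY*np.sin(t)+np.array([0,0,np.cos(t)])
    Rr=toolR(u,-n); c=np.array([*M,0])+MY*y/1000+np.array([np.cos(YAW),np.sin(YAW),0])*x/1000; c[2]=z/1000
    return c-Rr.apply(OFF),Rr
def plateof(s):
    Rr=R.from_rotvec(s["tool_rot"]); c=s["position"]+Rr.apply(OFF); m=Rr.as_matrix(); u=m[:,2]; d=c[:2]-M
    print("plate x %.1f y %.1f z %.1f mm, pitch %.2f roll %.2f yawerr %.2f deg"%((d@[np.cos(YAW),np.sin(YAW)])*1e3,(d@MY[:2])*1e3,c[2]*1e3,np.degrees(np.arcsin(u[2])),np.degrees(np.arcsin(m[2,1])),np.degrees(np.arctan2(u[1],u[0]))-90-np.degrees(YAW)))
E
python3 - <<'E'
from h import *
p,d=get_image("wrist"); cv2.imwrite("pics/w9.png",p[:,:,::-1])
P=pts("wrist",d,camera_info("wrist")["mount"])
m=(d>0)&(P[...,0]>.07)&(P[...,0]<.115)&(abs(P[...,2])<.1)&(abs(P[...,1])<.07); q=P[m]; print(len(q))
k=abs(q[:,0]-np.median(q[:,0]))<.006; q=q[k]; print("x",np.median(q[:,0]),q.min(0),q.max(0)); c=q.mean(0); n=np.linalg.svd(q-c,full_matrices=False)[2][2]; print("n tool",n*np.sign(-n[0]))
print(cv2.minAreaRect(q[:,1:].astype(np.float32)*1000))
s=get_state(); p0=s["position"];R0=R.from_rotvec(s["tool_rot"])
p1,R1=pose(0,240,38); print("target",p1); 
mid=R.from_rotvec([0,0,np.radians(45)])*R0
a,b=plan(p0,R0,[.53,-.27,.33],R.from_rotvec([0,0,np.radians(40)])*R0,10)
plan(a,b,p1,R1,10)
E
```

```text
17722
x 0.09021882867041146 [ 0.08441966 -0.03182573 -0.08443723] [0.09589375 0.05501435 0.08564686]
n tool [-0.99998369  0.00533045  0.0020504 ]
((11.595117568969727, 0.6038589477539062), (86.83943176269531, 170.08445739746094), 0.002410406479611993)
target [ 0.57343777 -0.05839054  0.31564903]
[-3.4, 0.01, 2.1, -0.43, 0.74, 0.62]
[-3.4, 0.01, 2.1, -0.41, 0.72, 0.67]
[-3.4, 0.01, 2.1, -0.38, 0.69, 0.71]
[-3.4, 0.01, 2.1, -0.35, 0.66, 0.75]
[-3.4, 0.01, 2.1, -0.34, 0.63, 0.78]
[-3.4, 0.01, 2.1, -0.31, 0.59, 0.82]
[-3.4, 0.01, 2.1, -0.29, 0.55, 0.86]
[-3.4, 0.01, 2.1, -0.27, 0.51, 0.89]
[-3.4, 0.01, 2.1, -0.25, 0.47, 0.92]
[-3.4, 0.01, 2.1, -0.23, 0.42, 0.94]
end [ 0.53 -0.27  0.33] roterr deg 0.06
[-5.04, -0.57, 3.5, 0.88, 1.62, 1.14]
[-5.04, -0.57, 3.5, 0.98, 1.45, 1.27]
[-5.04, -0.57, 3.5, 1.07, 1.28, 1.38]
[-5.04, -0.57, 3.5, 1.17, 1.08, 1.47]
[-5.04, -0.57, 3.5, 1.24, 0.87, 1.54]
[-5.04, -0.57, 3.5, 1.3, 0.66, 1.6]
[-5.04, -0.57, 3.5, 1.35, 0.44, 1.64]
[-5.04, -0.57, 3.5, 1.39, 0.21, 1.65]
[-5.04, -0.57, 3.5, 1.41, -0.03, 1.64]
[-5.04, -0.57, 3.5, 1.41, -0.25, 1.62]
end [ 0.5735 -0.0584  0.3157] roterr deg 0.05
```

View pics/w9.png

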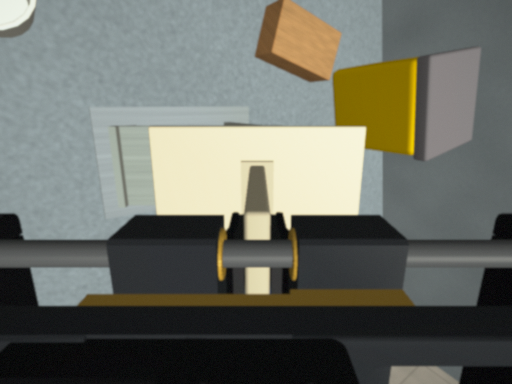

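Request:
jog_arm(targets=[[-3.4,0,2.1,-0.4,0.7,0.6,0.6],[-3.4,0,2.1,-0.4,0.7,0.7,0.6],[-3.4,0,2.1,-0.4,0.7,0.7,0.6],[-3.4,0,2.1,-0.4,0.7,0.7,0.6],[-3.4,0,2.1,-0.3,0.6,0.8,0.6],[-3.4,0,2.1,-0.3,0.6,0.8,0.6],[-3.4,0,2.1,-0.3,0.6,0.9,0.6],[-3.4,0,2.1,-0.3,0.5,0.9,0.6],[-3.4,0,2.1,-0.2,0.5,0.9,0.6],[-3.4,0,2.1,-0.2,0.4,0.9,0.6]])

```text
time: 18.77
position: [0.5296, -0.2699, 0.3285]
tool_rot: [-0.266, 0.994, 0.478]
ft_force: [-0.6, -0.1, -3.9]
grip_width: 0.133
```

```bash
sed -i 's/^OFF=.*/OFF=np.array([.096,0,.0005])/' h.py; python3 - <<'E'
from h import *
s=get_state(); p0=s["position"];R0=R.from_rotvec(s["tool_rot"]); print(p0,s["joint_positions"].round(3),s["grip_width"]); plateof(s)
p1,R1=pose(0,240,38)
plan(p0,R0,p1,R1,10)
E
```

```text
[ 0.52963177 -0.26993374  0.32850679] [-0.115  0.003  0.85   1.747 -0.556  1.256  1.397] 0.13310736328068096
plate x -3.7 y -245.1 z 247.1 mm, pitch 31.67 roll 0.04 yawerr -61.23 deg
[-5.03, -0.57, 3.49, 0.87, 1.61, 1.15]
[-5.03, -0.57, 3.49, 0.97, 1.45, 1.28]
[-5.03, -0.57, 3.49, 1.07, 1.26, 1.38]
[-5.03, -0.57, 3.49, 1.15, 1.08, 1.48]
[-5.03, -0.57, 3.49, 1.23, 0.87, 1.55]
[-5.03, -0.57, 3.49, 1.29, 0.65, 1.61]
[-5.03, -0.57, 3.49, 1.34, 0.43, 1.64]
[-5.03, -0.57, 3.49, 1.37, 0.2, 1.65]
[-5.03, -0.57, 3.49, 1.4, -0.02, 1.65]
[-5.03, -0.57, 3.49, 1.4, -0.26, 1.62]
end [ 0.5734 -0.0588  0.3153] roterr deg 0.05
```

Request:
jog_arm(targets=[[-5,-0.6,3.5,0.9,1.6,1.1,0.6],[-5,-0.6,3.5,1,1.5,1.3,0.6],[-5,-0.6,3.5,1.1,1.3,1.4,0.6],[-5,-0.6,3.5,1.2,1.1,1.5,0.6],[-5,-0.6,3.5,1.2,0.9,1.5,0.6]])

```text
time: 19.4
position: [0.5514, -0.1634, 0.3208]
tool_rot: [-0.493, 0.875, 0.978]
ft_force: [-0.4, 0.1, -3.7]
grip_width: 0.134
```

Request:
jog_arm(targets=[[-5,-0.6,3.5,1.3,0.6,1.6,0.6],[-5,-0.6,3.5,1.3,0.4,1.6,0.6],[-5,-0.6,3.5,1.4,0.2,1.6,0.6],[-5,-0.6,3.5,1.4,0,1.6,0.6],[-5,-0.6,3.5,1.4,-0.3,1.6,0.6],[0,0,0,0,0,0,0.6]])

```text
time: 20.15
position: [0.5755, -0.0577, 0.3133]
tool_rot: [-0.712, 0.7, 1.47]
ft_force: [-0.8, 0.3, -3.7]
grip_width: 0.138
```

```bash
python3 - <<'E'
from h import *
s=get_state(); p0=s["position"];R0=R.from_rotvec(s["tool_rot"]); print(p0,s["joint_positions"].round(3),s["grip_width"],s["ft_force"]); plateof(s)
q,d=get_image("side"); t,dt=get_image("top"); w,dw=get_image("wrist"); np.save("pics/w10_d.npy",dw)
cv2.imwrite("pics/s10.png",cv2.resize(np.hstack([q,t,w])[:,:,::-1],(800,200))); cv2.imwrite("pics/s10s.png",cv2.resize(q[60:300,100:400,::-1],None,fx=2,fy=2)); cv2.imwrite("pics/w10.png",w[:,:,::-1])
E
```

```text
[ 0.57545061 -0.05774536  0.31330193] [-0.117  0.348  0.666  1.502 -0.771  1.747  2.16 ] 0.13781331693937907 [-0.81839301  0.31957276 -3.68987199]
plate x 2.2 y 1.4 z 238.3 mm, pitch 38.32 roll 0.02 yawerr -0.17 deg
```

View pics/s10s.png

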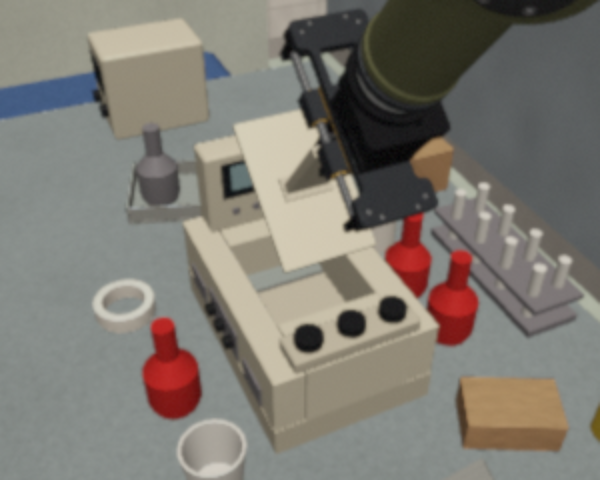

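View pics/w10.png

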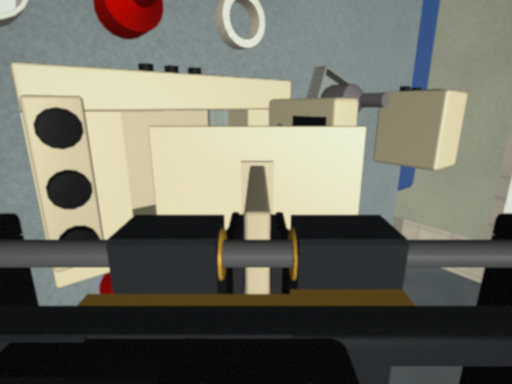

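```bash
python3 - <<'E'
from h import *
s=get_state(); T=wristT(s); d=np.load("pics/w10_d.npy"); P=pts("wrist",d,T)
c,sn=np.cos(YAW),np.sin(YAW); D=P[...,:2]-M; X=D@[c,sn]; Y=D@[-sn,c]; Z=P[...,2]
k=(d>0)&(abs(Z-.12)<.012)&(abs(X)<.12)&(abs(Y)<.16)
print(np.median(Z[k&(X<-.07)]))
for y in (-.06,-.04,-.02,0,.02,.04): 
    b=k&(abs(Y-y)<.004)&(X<0); print("y",y,"x strip",X[b].min().round(4),X[b].max().round(4),b.sum())
for x in (-.055,-.05,-.045):
    b=k&(abs(X-x)<.003)&(Y<0); print("x",x,"lip y max",Y[b].max().round(4),b.sum())
p0=s["position"];R0=R.from_rotvec(s["tool_rot"])
# pump top
b=(d>0)&(Z>.143)&(Z<.165)&(Y<-.09)&(Y>-.17)&(abs(X)<.1); print("pump Y",Y[b].min(),Y[b].max(),"X",X[b].min(),np.median(Z[b]))
p,r=plan(p0,R0,*pose(1,190,38),2)
p,r=plan(p,r,*pose(2,145,38),3)
E
```

```text
0.12046264077720967
y -0.06 x strip -0.1019 -0.0639 355
y -0.04 x strip -0.1018 -0.0644 304
y -0.02 x strip -0.1011 -0.064 279
y 0 x strip -0.1012 -0.0637 250
y 0.02 x strip -0.1012 -0.0633 222
y 0.04 x strip -0.1011 -0.0641 198
x -0.055 lip y max -0.074 249
x -0.05 lip y max -0.074 243
x -0.045 lip y max -0.0737 239
pump Y -0.1429048278860603 -0.11144151727419431 X -0.067890560640319 0.1522794705528015
[-0.18, 0.12, 0.2, 2.07, 0.05, -1.4]
[-0.18, 0.12, 0.2, 2.07, 0.04, -1.39]
end [ 0.5734 -0.0578  0.2654] roterr deg 0.01
[0.0, 0.0, -0.0, 1.2, -0.0, -0.9]
[0.0, 0.0, -0.0, 1.21, -0.0, -0.9]
[0.0, 0.0, -0.0, 1.2, -0.0, -0.89]
end [ 0.5734 -0.0568  0.2204] roterr deg 0.01
```

```bash
sed -i 's/^M=np.array(\[.5722,.0007\])/M=np.array([.5710,.0015])/' h.py; python3 - <<'E'
from h import *
s=get_state();p0=s["position"];R0=R.from_rotvec(s["tool_rot"]); plateof(s)
p,r=plan(p0,R0,*pose(1,190,38),2)
p,r=plan(p,r,*pose(2,145,38),3)
E
```

```text
plate x 2.7 y -3.2 z 240.1 mm, pitch 38.24 roll -0.09 yawerr -0.45 deg
[-0.18, 0.12, 0.2, 2.1, 0.11, -1.37]
[-0.18, 0.12, 0.2, 2.09, 0.1, -1.36]
end [ 0.5722 -0.057   0.2654] roterr deg 0.01
[0.0, 0.0, -0.0, 1.2, -0.0, -0.9]
[0.0, 0.0, -0.0, 1.21, -0.0, -0.89]
[0.0, 0.0, -0.0, 1.2, -0.0, -0.9]
end [ 0.5722 -0.056   0.2203] roterr deg 0.01
```

```bash
python3 - <<'E'
from h import *
for i in range(5):
    s=get_state(); print(s["time"],s["position"].round(4),s["joint_positions"].round(4)); plateof(s); get_image("wrist")
E
```

```text
20.3 [ 0.5743 -0.0615  0.3152] [-0.1153  0.3439  0.6709  1.5023 -0.7696  1.7477  2.16  ]
plate x 2.7 y -3.2 z 240.1 mm, pitch 38.24 roll -0.09 yawerr -0.45 deg
20.35 [ 0.5743 -0.0616  0.3157] [-0.1151  0.3434  0.6711  1.502  -0.7698  1.748   2.1601]
plate x 2.7 y -3.3 z 240.6 mm, pitch 38.26 roll -0.14 yawerr -0.42 deg
20.4 [ 0.5743 -0.0615  0.316 ] [-0.115   0.3431  0.671   1.5018 -0.7701  1.7483  2.1603]
plate x 2.8 y -3.2 z 240.9 mm, pitch 38.28 roll -0.17 yawerr -0.38 deg
20.45 [ 0.5744 -0.0613  0.3162] [-0.115   0.343   0.6707  1.5016 -0.7704  1.7485  2.1604]
plate x 2.8 y -2.9 z 241.2 mm, pitch 38.30 roll -0.19 yawerr -0.34 deg
20.5 [ 0.5745 -0.061   0.3163] [-0.1151  0.343   0.6703  1.5014 -0.7705  1.7487  2.1605]
plate x 2.9 y -2.7 z 241.3 mm, pitch 38.31 roll -0.20 yawerr -0.29 deg
```

```bash
cat > mach.py <<'E'
from h import *
def mach():
    s=get_state(); T=wristT(s); w,d=get_image("wrist"); P=pts("wrist",d,T)
    c,sn=np.cos(YAW),np.sin(YAW); D=P[...,:2]-M; X=D@[c,sn]; Y=D@[-sn,c]; Z=P[...,2]
    k=(d>0)&(abs(Z-.12)<.012)&(abs(X)<.12)&(abs(Y)<.16)
    for y in (-.06,-.03,0,.03): 
        b=k&(abs(Y-y)<.004)&(X<0)
        if b.sum()>20: print("y",y,"x strip",X[b].min().round(4),X[b].max().round(4),b.sum())
    for x in (-.055,-.05,-.045):
        b=k&(abs(X-x)<.003)&(Y<0)
        if b.sum()>20: print("x",x,"lip y max",Y[b].max().round(4),b.sum())
    b=(d>0)&(Z>.143)&(Z<.165)&(Y<-.09)&(Y>-.17)&(abs(X)<.1)
    if b.sum()>20: print("pump Y",Y[b].min(),Y[b].max(),"X",X[b].min(),np.median(Z[b]))
    return w,s
if __name__=="__main__":
    w,s=mach(); plateof(s)
E
python3 mach.py
```

```text
y -0.06 x strip -0.1008 -0.063 351
y -0.03 x strip -0.0999 -0.0625 297
y 0 x strip -0.0996 -0.0631 244
y 0.03 x strip -0.1001 -0.0626 211
x -0.055 lip y max -0.0743 244
x -0.05 lip y max -0.074 243
x -0.045 lip y max -0.0744 241
pump Y -0.14320486418066947 -0.11177024563510755 X -0.06677478793657728 0.1516969291483644
plate x 2.9 y -2.4 z 241.4 mm, pitch 38.32 roll -0.20 yawerr -0.26 deg
```

Request:
jog_arm(targets=[[0,0,0,0,0,0,0.6],[0,0,0,0,0,0,0.6],[0,0,0,0,0,0,0.6],[0,0,0,0,0,0,0.6]])

```text
time: 21.1
position: [0.5748, -0.0598, 0.316]
tool_rot: [-0.713, 0.697, 1.467]
ft_force: [-0.8, 0.3, -3.2]
grip_width: 0.135
```

```bash
sed -i 's/^M=np.array(\[.5710,.0015\])/M=np.array([.5710,.0020])/' h.py; python3 - <<'E'
from h import *
s=get_state();p0=s["position"];R0=R.from_rotvec(s["tool_rot"]); plateof(s)
p,r=plan(p0,R0,*pose(2,190,38),3)
p,r=plan(p,r,*pose(2,145,38),3)
E
```

```text
plate x 3.0 y -1.9 z 241.0 mm, pitch 38.34 roll -0.17 yawerr -0.18 deg
[-0.05, 0.11, 0.11, 1.41, 0.09, -0.93]
[-0.05, 0.11, 0.11, 1.42, 0.08, -0.93]
[-0.05, 0.11, 0.11, 1.42, 0.09, -0.93]
end [ 0.5722 -0.0555  0.2653] roterr deg 0.02
[0.0, 0.0, -0.0, 1.18, -0.0, -0.92]
[0.0, 0.0, -0.0, 1.18, -0.0, -0.93]
[0.0, 0.0, -0.0, 1.19, -0.0, -0.92]
end [ 0.5722 -0.0554  0.2203] roterr deg 0.02
```

Request:
jog_arm(targets=[[0,0.1,0.1,1.4,0.1,-0.9,0.6],[0,0.1,0.1,1.4,0.1,-0.9,0.6],[0,0.1,0.1,1.4,0.1,-0.9,0.6],[0,0,0,0,0,0,0.6],[0,0,0,0,0,0,0.6],[0,0,0,0,0,0,0.6]])

```text
time: 21.85
position: [0.5721, -0.0554, 0.267]
tool_rot: [-0.716, 0.703, 1.469]
ft_force: [-0.5, 0.3, -4.0]
grip_width: 0.131
```

```bash
python3 - <<'E'
from mach import *
w,s=mach();p0=s["position"];R0=R.from_rotvec(s["tool_rot"]); plateof(s); print(s["ft_force"])
p,r=plan(p0,R0,*pose(2,145,38),4)
q,d=get_image("side"); cv2.imwrite("pics/s11.png",cv2.resize(q[60:300,100:400,::-1],None,fx=2,fy=2)); cv2.imwrite("pics/w11.png",w[:,:,::-1])
E
```

```text
y -0.06 x strip -0.1007 -0.0631 457
y -0.03 x strip -0.1005 -0.0626 377
y 0 x strip -0.1003 -0.063 305
y 0.03 x strip -0.0996 -0.0624 252
x -0.055 lip y max -0.0749 322
x -0.05 lip y max -0.0743 319
x -0.045 lip y max -0.0751 311
pump Y -0.14402435004641387 -0.11227535051854565 X -0.06700174579725772 0.1516586310760324
plate x 0.1 y 2.1 z 191.7 mm, pitch 38.01 roll -0.01 yawerr -0.13 deg
[-0.48713845  0.32279914 -3.96423362]
[-0.03, 0.0, 0.02, 0.92, -0.0, -0.72]
[-0.03, 0.0, 0.02, 0.92, -0.0, -0.72]
[-0.03, 0.0, 0.02, 0.91, -0.01, -0.72]
[-0.03, 0.0, 0.02, 0.92, 0.0, -0.72]
end [ 0.5722 -0.0555  0.2204] roterr deg 0.02
```

View pics/s11.png

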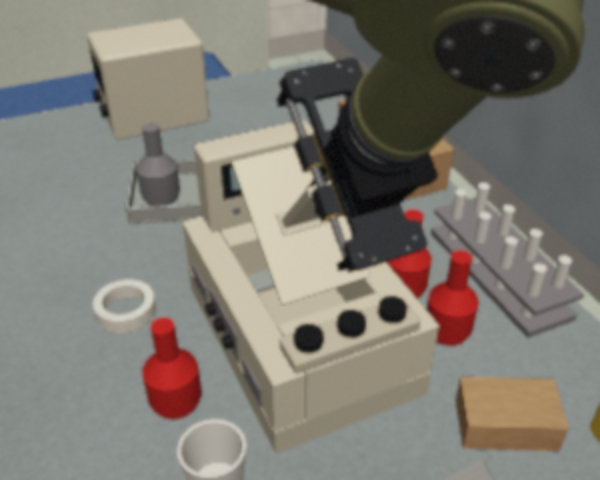

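View pics/w11.png

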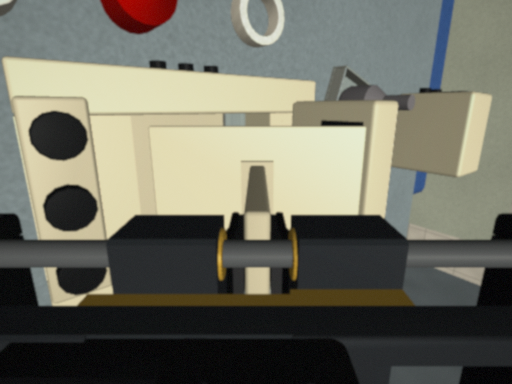

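Request:
jog_arm(targets=[[0,0,0,0.9,0,-0.7,0.6],[0,0,0,0.9,0,-0.7,0.6],[0,0,0,0.9,0,-0.7,0.6],[0,0,0,0.9,0,-0.7,0.6],[0,0,0,0,0,0,0.6],[0,0,0,0,0,0,0.6],[0,0,0,0,0,0,0.6]])

```text
time: 22.82
position: [0.572, -0.0551, 0.2213]
tool_rot: [-0.716, 0.703, 1.47]
ft_force: [-0.2, 0.9, -2.9]
grip_width: 0.133
```

```bash
python3 - <<'E'
from h import *
s=get_state();p0=s["position"];R0=R.from_rotvec(s["tool_rot"]); plateof(s); print(s["ft_force"],s["torque"],s["joint_positions"].round(2))
p,r=plan(p0,R0,*pose(-3,97,26),6)
E
```

```text
plate x -0.1 y 2.4 z 145.9 mm, pitch 38.03 roll 0.01 yawerr -0.13 deg
[-0.2260159   0.92022958 -2.8771033 ] [-1.30369121 -0.07101059  0.00441932] [-0.12  0.4   0.65  1.63 -0.79  1.62  2.27]
[-0.02, 2.0, 0.01, 0.62, -0.0, -0.24]
[-0.02, 2.0, 0.01, 0.63, -0.01, -0.22]
[-0.02, 2.0, 0.01, 0.63, -0.0, -0.19]
[-0.02, 2.0, 0.01, 0.65, -0.0, -0.18]
[-0.02, 2.0, 0.01, 0.64, -0.01, -0.15]
[-0.02, 2.0, 0.01, 0.66, -0.0, -0.13]
end [ 0.5719 -0.0435  0.183 ] roterr deg 0.03
```

Request:
jog_arm(targets=[[0,2,0,0.6,0,-0.2,0.6],[0,2,0,0.6,0,-0.2,0.6],[0,2,0,0.6,0,-0.2,0.6],[0,2,0,0.6,0,-0.2,0.6],[0,2,0,0.6,0,-0.2,0.6],[0,2,0,0.7,0,-0.1,0.6],[0,0,0,0,0,0,0.6],[0,0,0,0,0,0,0.6]])

```text
time: 23.82
position: [0.5715, -0.0442, 0.1837]
tool_rot: [-0.878, 0.863, 1.407]
ft_force: [0.0, 0.2, -3.4]
grip_width: 0.134
```

```bash
python3 - <<'E'
from h import *
s=get_state();p0=s["position"];R0=R.from_rotvec(s["tool_rot"]); plateof(s); print(s["ft_force"],s["torque"],s["joint_positions"].round(2))
p,r=plan(p0,R0,*pose(-8,84,22),3)
p,r=plan(p,r,*pose(-8,79.5,20),2)
q,d=get_image("side"); cv2.imwrite("pics/s12.png",cv2.resize(q[60:300,100:400,::-1],None,fx=2,fy=2)) 
q,d=get_image("wrist"); cv2.imwrite("pics/w12.png",q[:,:,::-1]) 
E
```

```text
plate x -0.5 y -3.6 z 97.7 mm, pitch 26.03 roll 0.06 yawerr -0.16 deg
[ 0.00432202  0.18678759 -3.44182165] [-0.95605096 -0.05219904 -0.02117987] [-0.26  0.34  0.67  1.7  -0.63  1.42  2.16]
[-0.05, 1.34, -0.0, 0.35, -0.02, -0.11]
[-0.05, 1.34, -0.0, 0.36, -0.01, -0.1]
[-0.05, 1.34, -0.0, 0.35, -0.02, -0.09]
end [ 0.5719 -0.0425  0.1728] roterr deg 0.02
[0.0, 1.01, -0.0, 0.21, -0.0, 0.09]
[0.0, 1.01, -0.0, 0.21, -0.0, 0.08]
end [ 0.5719 -0.0393  0.1696] roterr deg 0.01
```

View pics/s12.png

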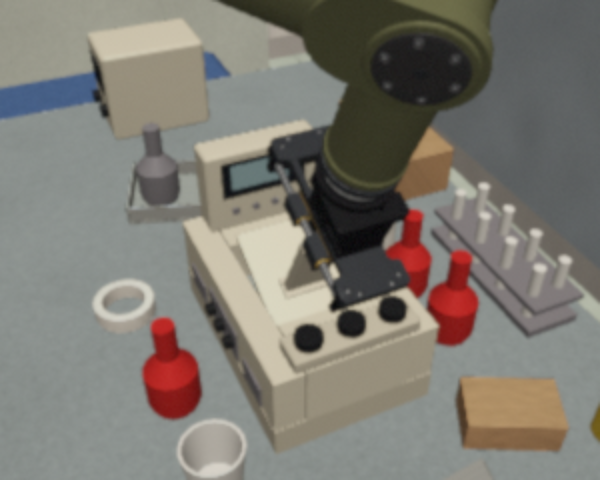

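View pics/w12.png

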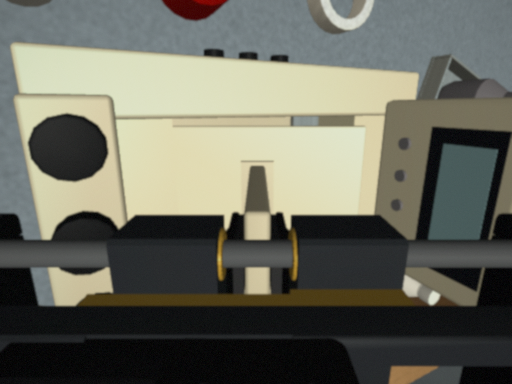

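Request:
jog_arm(targets=[[0,1.3,0,0.35,0,-0.1,0.6],[0,1.3,0,0.35,0,-0.1,0.6],[0,1.4,0,0.35,0,-0.1,0.6],[0,1,0,0.2,0,0.1,0.6],[0,0,0,0,0,0,0.6],[0,0,0,0,0,0,0.6],[0,0,0,0,0,0,0.6]])

```text
time: 24.8
position: [0.5714, -0.0411, 0.1715]
tool_rot: [-0.945, 0.929, 1.377]
ft_force: [0.1, 0.5, -3.8]
grip_width: 0.13
```

```bash
python3 - <<'E'
from h import *
s=get_state();p0=s["position"];R0=R.from_rotvec(s["tool_rot"]); plateof(s); print(s["ft_force"],s["torque"],s["joint_positions"].round(2))
p,r=plan(p0,R0,*pose(-8,79,19.5),2)
p,r=plan(p,r,*pose(-7.5,77.5,18),2)
p,r=plan(p,r,*pose(-3,76,16),3)
E
```

```text
plate x -0.5 y -8.2 z 82.0 mm, pitch 21.03 roll 0.06 yawerr -0.18 deg
[ 0.13775643  0.46635729 -3.81106942] [-0.74764064 -0.02567458 -0.02889184] [-0.33  0.32  0.68  1.72 -0.55  1.35  2.1 ]
[-0.08, 0.77, -0.0, 0.15, -0.02, 0.08]
[-0.08, 0.77, -0.0, 0.14, -0.03, 0.09]
end [ 0.5719 -0.0385  0.1693] roterr deg 0.01
[-0.0, 0.75, -0.0, 0.08, 0.0, 0.12]
[-0.0, 0.75, -0.0, 0.08, 0.0, 0.13]
end [ 0.5718 -0.0356  0.1687] roterr deg 0.01
[-0.0, 0.66, -0.0, 0.1, 0.0, 0.24]
[-0.0, 0.66, -0.0, 0.09, 0.0, 0.24]
[-0.0, 0.66, -0.0, 0.09, 0.0, 0.24]
end [ 0.5716 -0.0279  0.1681] roterr deg 0.01
```

Request:
jog_arm(targets=[[0,0.8,0,0.15,0,0.08,0.6],[0,0.8,0,0.15,0,0.09,0.6],[0,0.7,0,0.08,0,0.12,0.6],[0,0.7,0,0.08,0,0.12,0.6],[0,0,0,0,0,0,0.6],[0,0,0,0,0,0,0.6]])

```text
time: 25.55
position: [0.5713, -0.0354, 0.1685]
tool_rot: [-0.985, 0.968, 1.358]
ft_force: [-0.1, -0.6, -4.1]
grip_width: 0.136
```

```bash
python3 - <<'E'
from h import *
s=get_state();p0=s["position"];R0=R.from_rotvec(s["tool_rot"]); plateof(s); print(s["ft_force"],s["torque"],s["joint_positions"].round(2))
p,r=plan(p0,R0,*pose(-4,76,16),3)
p,r=plan(p,r,*pose(1.5,74,14),3)
p,r=plan(p,r,*pose(1,70,10),3)
E
```

```text
plate x -0.5 y -7.2 z 77.4 mm, pitch 18.03 roll 0.06 yawerr -0.15 deg
[-0.07463313 -0.56481722 -4.12535551] [-0.64347632 -0.06891329  0.02214231] [-0.37  0.3   0.68  1.74 -0.5   1.31  2.05]
[-0.05, 0.68, -0.01, 0.08, -0.02, 0.2]
[-0.05, 0.68, -0.01, 0.07, -0.01, 0.2]
[-0.05, 0.68, -0.01, 0.08, -0.02, 0.2]
end [ 0.5716 -0.0289  0.1681] roterr deg 0.02
[0.0, 0.66, 0.0, 0.11, -0.0, 0.27]
[0.0, 0.66, 0.0, 0.12, -0.0, 0.27]
[0.0, 0.66, 0.0, 0.1, -0.0, 0.28]
end [ 0.5715 -0.0202  0.1671] roterr deg 0.02
[0.0, 1.34, 0.0, 0.13, -0.0, 0.17]
[0.0, 1.34, 0.0, 0.13, -0.0, 0.18]
[0.0, 1.34, 0.0, 0.13, -0.0, 0.18]
end [ 0.5713 -0.0141  0.1644] roterr deg 0.02
```

No contact so far. The high end is now passing under the head-side lip.

Request:
jog_arm(targets=[[0,0.7,0,0.08,0,0.2,0.6],[0,0.7,0,0.08,0,0.2,0.6],[0,0.7,0,0.08,0,0.2,0.6],[0,0.7,0,0.11,0,0.27,0.6],[0,0.7,0,0.11,0,0.27,0.6],[0,0.6,0,0.11,0,0.27,0.6],[0,0,0,0,0,0,0.6],[0,0,0,0,0,0,0.6]])

```text
time: 26.55
position: [0.571, -0.0203, 0.1669]
tool_rot: [-1.039, 1.022, 1.33]
ft_force: [0.0, 0.0, -3.3]
grip_width: 0.134
```

```bash
python3 - <<'E'
from h import *
s=get_state();p0=s["position"];R0=R.from_rotvec(s["tool_rot"]); plateof(s); print(s["ft_force"],s["torque"],s["joint_positions"].round(2))
p,r=plan(p0,R0,*pose(1,70,10),3)
p,r=plan(p,r,*pose(0.5,61,4),4)
p,r=plan(p,r,*pose(0,53,0),4)
E
```

```text
plate x -0.6 y 1.2 z 73.8 mm, pitch 13.93 roll 0.07 yawerr -0.15 deg
[ 0.04829476  0.04485226 -3.33192688] [-0.45715978 -0.02256545 -0.00468236] [-0.44  0.27  0.68  1.75 -0.43  1.26  1.96]
[-0.05, 1.31, -0.01, 0.13, -0.02, 0.18]
[-0.05, 1.31, -0.01, 0.12, -0.01, 0.18]
[-0.05, 1.31, -0.01, 0.12, -0.02, 0.19]
end [ 0.5713 -0.0142  0.1645] roterr deg 0.01
[0.0, 1.5, -0.0, 0.23, -0.0, 0.2]
[0.0, 1.5, -0.0, 0.23, -0.0, 0.21]
[0.0, 1.5, -0.0, 0.22, -0.0, 0.21]
[0.0, 1.5, -0.0, 0.21, -0.0, 0.21]
end [ 0.5711 -0.0047  0.1568] roterr deg 0.01
[0.0, 1.0, -0.0, 0.2, -0.0, 0.14]
[0.0, 1.0, -0.0, 0.21, -0.0, 0.15]
[0.0, 1.0, -0.0, 0.2, -0.0, 0.15]
[0.0, 1.0, -0.0, 0.19, -0.0, 0.15]
end [0.571  0.0015 0.149 ] roterr deg 0.01
```

Request:
jog_arm(targets=[[0,1.3,0,0.12,0,0.18,0.6],[0,1.3,0,0.12,0,0.18,0.6],[0,1.3,0,0.12,0,0.18,0.6],[0,1.5,0,0.22,0,0.2,0.6],[0,1.5,0,0.22,0,0.2,0.6],[0,1.5,0,0.22,0,0.2,0.6],[0,1.5,0,0.22,0,0.2,0.6],[0,0,0,0,0,0,0.6],[0,0,0,0,0,0,0.6]])

```text
time: 27.68
position: [0.5707, -0.0052, 0.157]
tool_rot: [-1.17, 1.15, 1.256]
ft_force: [0.0, -0.3, -3.5]
grip_width: 0.133
```

```bash
python3 - <<'E'
from h import *
s=get_state();p0=s["position"];R0=R.from_rotvec(s["tool_rot"]); plateof(s); print(s["ft_force"],s["torque"],s["joint_positions"].round(2))
p,r=plan(p0,R0,*pose(0,51,0),4)
q,d=get_image("side"); cv2.imwrite("pics/s13.png",cv2.resize(q[60:300,100:400,::-1],None,fx=2,fy=2)) 
E
```

```text
plate x -0.5 y 0.0 z 61.2 mm, pitch 4.03 roll 0.06 yawerr -0.14 deg
[ 0.04689257 -0.30418768 -3.51230147] [-0.13031366 -0.03850282 -0.03147569] [-0.58  0.25  0.68  1.78 -0.24  1.19  1.76]
[-0.03, 1.01, -0.01, 0.26, -0.01, 0.15]
[-0.03, 1.01, -0.01, 0.26, -0.01, 0.16]
[-0.03, 1.01, -0.01, 0.25, -0.01, 0.16]
[-0.03, 1.01, -0.01, 0.25, -0.01, 0.16]
end [0.571  0.0015 0.147 ] roterr deg 0.03
```

View pics/s13.png

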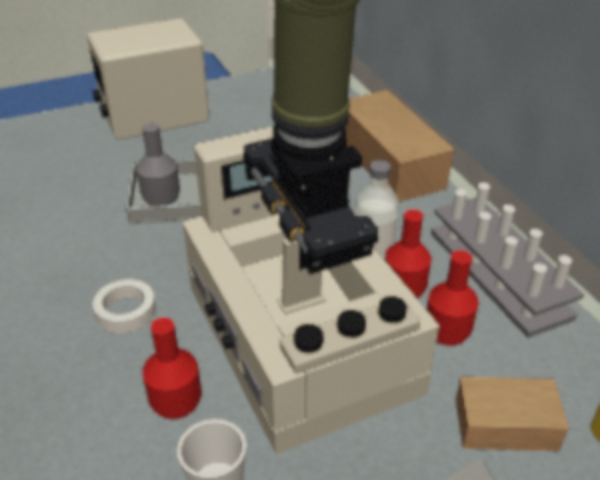

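Request:
jog_arm(targets=[[0,1,0,0.25,0,0.16,0.6],[0,1,0,0.25,0,0.16,0.6],[0,1,0,0.25,0,0.16,0.6],[0,1,0,0.25,0,0.16,0.6],[0,0,0,0,0,0,0.6],[0,0,0,0,0,0,0.6],[0,0,0,0,0,0,0.6]])

```text
time: 28.6
position: [0.5706, 0.0014, 0.1474]
tool_rot: [-1.222, 1.201, 1.224]
ft_force: [0.7, 0.7, -4.2]
grip_width: 0.135
```

```bash
python3 - <<'E'
from mach import *
w,s=mach(); plateof(s); print(s["ft_force"],s["torque"]); cv2.imwrite("pics/w14.png",w[:,:,::-1])
E
```

```text
y -0.06 x strip -0.1007 -0.0632 1055
y -0.03 x strip -0.1007 -0.063 1041
y 0 x strip -0.1007 -0.0245 1158
y 0.03 x strip -0.0998 -0.0629 1024
x -0.055 lip y max -0.0739 831
x -0.05 lip y max -0.0741 804
x -0.045 lip y max -0.0743 760
pump Y -0.13351278564821523 -0.11080257249875856 X -0.06641312751151203 0.1500600731145708
plate x -0.5 y 0.0 z 51.4 mm, pitch 0.04 roll 0.05 yawerr -0.16 deg
[ 0.67302271  0.73310748 -4.23147573] [ 0.05368555  0.08077552 -0.01658253]
```

View pics/w14.png

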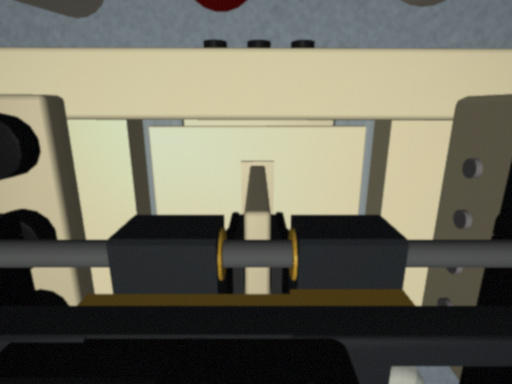

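Request:
jog_arm(targets=[[0,0,0,0.15,0,0,0.6],[0,0,0,0.15,0,0,0.6],[0,0,0,0.1,0,0,0.6],[0,0,0,0,0,0,0.6]])

```text
time: 29.15
position: [0.5705, 0.0018, 0.1431]
tool_rot: [-1.222, 1.201, 1.224]
ft_force: [0.2, -0.8, -3.2]
grip_width: 0.134
```

Request:
jog_arm(targets=[[0,0,0,0.1,0,0,0.6],[0,0,0,0,0,0,0.6],[0,0,0,0,0,0,0.6]])

```text
time: 29.52
position: [0.5706, 0.0018, 0.1422]
tool_rot: [-1.222, 1.201, 1.224]
ft_force: [-0.7, -0.2, -2.9]
grip_width: 0.134
```

Request:
jog_arm(targets=[[0,0,0,0.1,0,0,0.6],[0,0,0,0,0,0,0.6],[0,0,0,0,0,0,0.6]])

```text
time: 29.9
position: [0.5707, 0.002, 0.1416]
tool_rot: [-1.222, 1.2, 1.224]
ft_force: [-1.4, 0.8, -0.3]
grip_width: 0.132
```

Request:
jog_arm(targets=[[0,0,0,0.05,0,0,0.6],[0,0,0,0,0,0,1.2],[0,0,0,0,0,0,1.6],[0,0,0,0,0,0,2.2],[0,0,0,0,0,0,3],[0,0,0,0,0,0,3],[0,0,0,0,0,0,3],[0,0,0,0,0,0,3]])

```text
time: 30.9
position: [0.5706, 0.0018, 0.1407]
tool_rot: [-1.222, 1.201, 1.224]
ft_force: [0.0, 0.0, -0.1]
grip_width: 0.344
```

```bash
python3 - <<'E'
from h import *
s=get_state();print(s["grip_width"],s["ft_force"]); 
p,d=get_image("wrist"); cv2.imwrite("pics/w15.png",p[:,:,::-1]); plateof(s)
E
```

```text
0.3436001477334422 [ 0.04571479  0.02679967 -0.14492413]
plate x -0.5 y 0.4 z 44.7 mm, pitch 0.04 roll 0.06 yawerr -0.13 deg
```

View pics/w15.png

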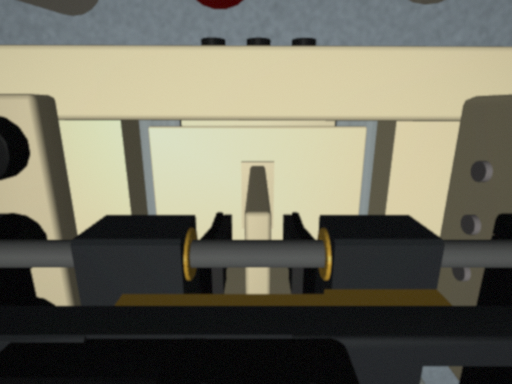

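Request:
jog_arm(targets=[[0,0,0,-1,0,0,3.4],[0,0,0,-2,0,0,3.4],[0,0,0,-3,0,0,3.4],[0,0,0,-3,0,0,3.4],[0,0,0,-3,0,0,3.4],[0,0,0,-3,0,0,3.4],[0,0,0,-3,0,0,3.4],[0,0,0,0,0,0,3.4],[0,0,0,0,0,0,3.4],[0,0,0,0,0,0,3.4]])

```text
time: 32.2
position: [0.5702, 0.0018, 0.3197]
tool_rot: [-1.221, 1.202, 1.225]
ft_force: [-0.4, -0.3, 0.9]
grip_width: 0.389
```

```bash
python3 - <<'E'
from h import *
s=get_state(); T=wristT(s); w,d=get_image("wrist"); q,ds=get_image("side"); print(s["position"],s["ft_force"])
P=pts("wrist",d,T); c,sn=np.cos(YAW),np.sin(YAW); D=P[...,:2]-M; X=D@[c,sn]; Y=D@[-sn,c]; Z=P[...,2]
k=(d>0)&(abs(Z-.052)<.008)&(abs(X)<.058)&(abs(Y)<.095)
Qp=np.stack([X[k],Y[k],Z[k]],1); hh=Qp[abs(Qp[:,2]-.052)<.004]; A=np.c_[hh[:,:2],np.ones(len(hh))]; f=np.linalg.lstsq(A,hh[:,2],rcond=None)[0]; print("plane slopes deg",np.degrees(f[:2]),"z0 top",f[2],len(hh))
print("plate rect",cv2.minAreaRect(hh[:,:2].astype(np.float32)*1000))
k2=(d>0)&(Z>.13)&(Z<.18)&(abs(X)<.05)&(abs(Y)<.04); h=np.stack([X[k2],Y[k2],Z[k2]],1); t=h[h[:,2]>.155]; print("handle top",h[:,2].max(), t.min(0),t.max(0), cv2.minAreaRect(t[:,:2].astype(np.float32)*1000))
k3=(d>0)&(abs(Z-.12)<.006)&(abs(Y)<.094)&(abs(X)<.05); print("lips", Y[k3&(Y<0)].max(),Y[k3&(Y>0)].min())
P=pts("side",ds); m=(ds>0)&(np.linalg.norm(P[...,:2]-[.489,.375],axis=-1)<.045)&(P[...,2]>.1); b=P[m]; print("bowl neck side",b.mean(0),b[:,2].max())
cv2.imwrite("pics/w16.png",w[:,:,::-1]); cv2.imwrite("pics/s16.png",cv2.resize(q[60:300,100:400,::-1],None,fx=2,fy=2))
E
```

```text
[0.57022    0.00177855 0.31971649] [-0.44035096 -0.29526474  0.9162952 ]
plane slopes deg [-0.06269009 -0.03042604] z0 top 0.051758140317656125 8527
plate rect ((0.57342529296875, 0.0496826171875), (114.51935577392578, 170.2962646484375), 0.01803956739604473)
handle top 0.1635555683667551 [-0.02507642 -0.00621529  0.15605857] [0.0241288  0.00559083 0.16355557] ((-0.4745635986328125, -0.32811880111694336), (49.19969177246094, 11.806321144104004), 0.04198913276195526)
lips -0.0006943096329565707 0.0004767302083638374
bowl neck side [0.48559296 0.36672657 0.12087978] 0.13364188595563287
```

View pics/w16.png

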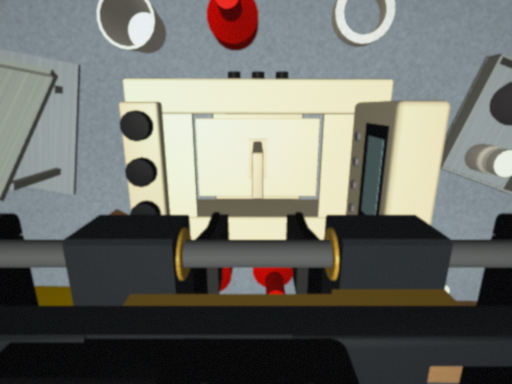

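View pics/s16.png

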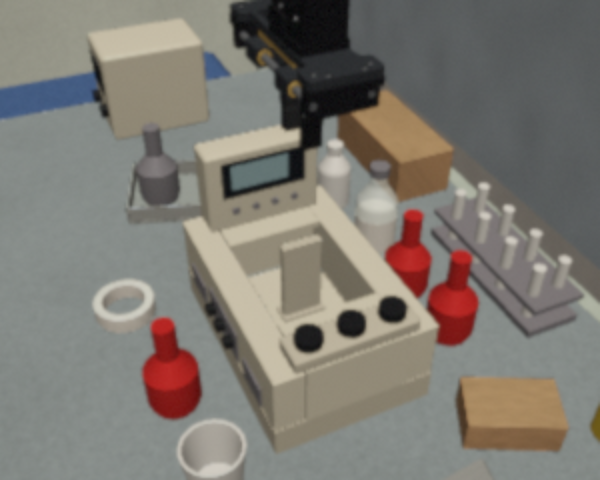

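```bash
python3 -c "
from bench import *
print(close_job())"
```

```text
the job is handed in; nothing more can be done
None
```

I stood the grey bowl upright in the free half of the tray and fitted the guard plate flat on both ledges in the well. The job was handed in with about 32 s on the robot's clock; the close call gives no verdict.

**Bowl:** I gripped it by the neck, lifted it over the control head and set it down. Right after release, the wrist view put the neck and belly on the same axis, at about (0.489, 0.375) m and inside the tray. It looked unchanged in the last side picture.

**Plate:** I took it by the handle and tipped it to 38°, leaning away from the head. The low end went under the pump-side lip first, then the plate was levelled in small steps. It was lowered until the wrist force showed contact, and only then released.

**Last checks, after retreating:**

| Check | Measured | Allowed |
|---|---|---|
| Height of plate's upper face | 51.8 mm (52 expected) | 48 to 56 mm |
| Tilt | below 0.1° | 2.3° |
| Plate's turn against the well | below 0.1° | 4.5° |
| Off centre, across and along the well | about 0.6 mm and 0.3 mm | 12 mm and 7.5 mm |

- **Calibration:** the centring figures rest on a machine position good to about 2 mm.
- **Robot:** it stood clear of everything when I handed in.
- **Bystanders:** they looked unmoved in the pictures; I did not measure them again at the end.

**Checks that failed or disagreed:**
- A final attempt to read the lip edges gave no usable value, because the handle was caught in the mask. The lip edge read just before lowering was within 1 mm of where it was expected.
- The side view put the bowl's neck about 8 mm from the wrist reading. I put that down to the side camera seeing only the near side; both readings are inside the tray limits.

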